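# Run the shelf plank out past the stop and hold it for bolting

### The arm

A 6-joint arm with a two-finger parallel gripper is mounted at the origin on the work surface. World frame = base frame: x ahead of the robot, y to its left, z up, the work surface at z = 0. Lengths are in mm, angles in rad, forces in N, time in s.
With the tool pointing down it reaches from about 400 to 925 mm from the base axis. Payload 12.5 kg.
Tool frame: the origin (TCP) lies midway between the tips of the shut fingers; the grasp point (between the pads) lies 19 mm behind it; z points along the fingers, y is the direction in which the jaws open and shut (so a half turn about z gives the same grasp; the last joint's range is limited). The gripper opens to 95 mm and grips with 3 to 60 N. Pads are 20 mm wide; open, the fingers measure 119 mm over their backs; the gripper's body (75 mm by 180 mm) begins 59 mm behind the grasp point.
Start: joints at [1.238, 0.491, 1.559, -0, 1.092, -0.106], TCP at [140.52, 609.019, 191.361] pointing down, gripper open.
Joint ranges: [-3.1, 3.1], [-0.84, 2.19], [0.05, 2.79], [-1.13, 4.28], [0.06, 2.93], [-2.69, 2.69]. Speed limits (rad/s): [2.22, 2.22, 2.79, 3.14, 3.14, 3.14].

### API

Orientations are given as [roll, pitch, yaw] about the fixed x, y, z axes, in that order (R = Rz(yaw) Ry(pitch) Rx(roll)).
In Python, from cell import env gives the robot as it stands.
- The arm moves only by the tool arm_command, never from a script. Its argument "steps" is a list of rows, each an object of numbers: "dx", "dy", "dz": the shift along the tool's x, y, z as a fraction of full scale; "rx", "ry", "rz": the turn, a rotation vector about the tool's x, y, z as a fraction of full scale; "claw": the gripper command: -1 is fully open, 1 is shut, values between are in proportion. In form: [{"dx": .., "dy": .., "dz": .., "rx": .., "ry": .., "rz": .., "claw": ..}, ...]. A call has 1 to 10 rows; each row shifts and turns the pose as measured when the row begins, along the tool's axes as they then stand; what a row does not reach is not made up. Full scale, the value 1, is 0.8 m for a shift and 90 degrees for a turn. A row lasts 1/8 s, in which the tool goes at most 62.5 mm and 10.7 degrees, less where a joint would pass 70% of its speed; a pose out of reach is approached as far as the arm can. A call with a number of a shift or a turn outside -1 to 1 is refused whole. A call with a gripper value outside its range is refused whole. The fingers move at their own pace and stop on an object; the grip force is fixed at half the most. Time passes only in rows, so rows that do not move let the fingers close. It gives the time, the measured TCP pose, the force and the opening at its end, in the units of the state.
- env.state(): the state, without advancing time (a new reading comes with each control period).
- env.read_camera(name): name is "side" or "top"; returns (picture, depth): 384x512x3 uint8, red, green, blue; 384x512 float32, mm along the optical axis (not along the pixel's ray), 0 where there is no reading.
- env.get_calibration(name): a dict with "vfov" (degrees; the focal length in pixels is half the picture's height over the tangent of half this angle, whatever the lens; pixels are square), "cx", "cy" (the principal point, pixels), "k1" (the pictures are not rectified: a ray, as slopes to the right and down, at radius r is drawn at 1 + k1 r^2 times it, then the intrinsics apply), "xyz" and "attitude" of the camera in the world. Camera axes: x right, y up, looking along -z (the intrinsics and any distortion apply to the point x, -y, -z); pixel columns grow to the right and rows downward; lengths in mm; the calibration is good to about 2 mm. A picture is of the moment at which its call begins. get_calibration takes no time and is no camera call.
- env.job_done(): hands the job in, once; it reports no verdict.
The state is a dict: "t": time; "joints": joint angles; "qvel": joint speeds; "tau": joint torques, N m; "eef_pos": TCP position; "tcp_rot": TCP orientation; "ft_force": force on the tool from outside, world axes, zero at the start; "moment": the same for the moment, N m; "opening": opening from 0.0 (shut) to 1.0 (fully open).
Only numpy, scipy, OpenCV 4.12 (cv2) and the standard library are available. Lean on these libraries where they do the work, as an engineer would, in place of code of your own. Each camera call takes 0.05 s, during which the arm holds its last target.

### The job

Throw the red-handled stop lever over, away from the plank, into the notch marked yellow, so that its red gate clears the plank's path. Then slide the white shelf plank straight out along the rest, without lifting it, until the red line across it is level with the rest's outer edge (the edge with the yellow stripe). It is front-heavy out there, so keep hold of it (the wooden block is its handle), flat on the rest so that it cannot tip, and finish while still holding it; leave the other things on the bench where they are.

Things in the scene. Friction and masses are not known exactly. Their poses are not given: they have to be found in the camera images.
- rest: Fixed bench-top sliding rest, 120 mm (x) x 300 mm (y), flat steel top 80 mm over the bench; its place and yaw vary. Origin: centre of its underside. Its +y is the slide direction, towards the outer end (left as the robot sees it, within 15 degrees). Two guides 8 mm high run along y, inner faces at x = +-39 mm.
- rest_edge (a point): Middle of the outer top edge of the rest (rest frame 0, +150, 80 mm), marked with a yellow stripe on the rest; axes as the rest's.
- stop_lever (a joint): Lever angle, rad, about the rest's +y axis through pivot. 0: handle upright, gate down across the plank's path. It grows, to 1.5, as the handle swings to the rest's +x (away from plank and robot) and the gate rises; the gate clears the plank from 1.1. Yellow notch: 1.25, within 0.13. Starts at 0 to 0.2. Held by friction alone (0.25 N m, 2.5 N at the grip): stays where left, no click.
- pivot (a point): Centre of the lever's hinge (rest frame +85, +164, 90 mm); axes as the rest's.
- lever_grip (a point): Centre of the lever's red cross-grip, a cylinder 20 mm in diameter and 36 mm long with its axis along the rest's y, 100 mm from the pivot, on a 9 mm steel rod. Pinched from above on its two flat ends (36 mm apart) it can turn between the fingers as it swings. Free above; 30 mm free below its centre for the fingertips.
- notch (a point): Where the centre of the red grip lies when the lever is in the middle of the yellow notch (angle 1.25): rest frame +180, +164, 121.5 mm. The notch is the pair of yellow cheeks on the sector plate beside the pivot, between two black pairs (at 0 and 0.62 rad) and the end of travel.
- plank: Loose white-faced shelf plank, 70 mm (x) x 340 mm (y) x 18 mm, 0.4 to 0.8 kg, on the rest between the guides (4 mm play a side), +y along the rest's +y within 1 degree. Origin: centre of its underside. A steel pad 50 x 60 x 12 mm on its outer end (centred at y = +135 mm) makes it front-heavy: it balances at y = +56 mm. Outer end starts 5 to 35 mm behind the rest's outer edge; the gate is just beyond.
- mark (a point): Red line painted across the plank, 4 mm wide; its middle on the underside of the plank, 20 mm outward (+y) of the plank's centre. With the line over the rest's edge the plank overhangs 150 mm and would tip if let go.
- block_grip (a point): Grip point of the dark wooden push block fixed on top of the plank near its tail: plank frame 0, -120, +44 mm. The block is 26 mm wide (x), 60 mm long (y) and 45 mm tall, from 18 to 63 mm above the plank's underside; pinch it across its 26 mm from above, keeping the fingertips above the plank's top (18 mm).
- jar: Bystander: glass jar with yellow lid, 60 mm wide, 90 mm tall, beyond the rest; origin under its centre.
- bearing: Bystander: steel bearing ring, 62 mm across, 22 mm high, lying beyond the rest; origin under its centre.
- spraycan: Bystander: spray can, 60 mm across, 170 mm tall; origin under its centre.
- carton: Bystander: cardboard box 100 x 140 x 60 mm; origin under its centre.
- screwdriver: Bystander: screwdriver lying on the bench.
- wrench: Bystander: wrench lying on the bench.
- hammer: Bystander: hammer lying on the bench.

How it is judged (in metres and radians):
On the way:
1. the stop lever is in the yellow notch, with the plank still behind the rest's outer edge (value of joint stop_lever between 1.12 and 1.38 rad and y of mark in the frame of rest_edge below -0.13 m), for 0.2 s.
At the end, for the whole second after the job is handed in: The lever is within 0.13 rad of the yellow notch's middle (1.25); the plank's red line is within 7 mm of the rest's outer edge, the plank lying flat on the rest (within 5 mm and 2 degrees) and in line with it (3.4 degrees), still, and held by the fingers (at least 1 N) (value of joint stop_lever between 1.12 and 1.38 rad and y of mark in the frame of rest_edge between -0.007 and 0.007 m and z of mark in the frame of rest_edge between -0.004 and 0.005 m and x of mark in the frame of rest_edge between -0.012 and 0.012 m and angle between the y axis of plank and the y axis of rest, either way round below 0.06 rad and angle between plank's own z axis and vertical below 0.035 rad and linear speed of plank below 0.02 m/s and contact force between the fingers and plank above 1 N); the arm keeps its last pose, push and grip.
It fails at once if the plank tips or is tilted more than 8 degrees (angle between plank's own z axis and vertical above 0.14 rad).
It fails at once if the plank is lifted more than 15 mm off the rest (z of plank in the frame of rest above 0.095 m).
It fails at once if a bystander is shifted more than 30 mm (distance of any of jar, bearing, spraycan, carton, screwdriver, wrench, hammer from where it was at the start of the episode above 0.03 m).
It also fails if it takes over 51 s, if anything falls off the work surface, if the arm or the gripper's body presses on something with over 40 N, if the wrist force passes 120 N, or if a joint passes its speed limit or range.

## Working session

There is one attempt and no reset: what is moved stays moved. The work goes in short steps, Python scripts to look and compute and a tool call to move; the robot and the scene stay as the last step left them, time stands still between calls to the robot, and variables do not carry over. Pictures are saved under pics/ and viewed, and the job is handed in when it is done.

Besides the shell and the picture viewer there is one more tool, called after "Call:" as a command line: name --argument value ..., lists and objects as JSON in quotes. arm_command: Moves the arm, as the interface text tells. Its arguments: {"type":"object","properties":{"steps":{"type":"array","items":{"type":"object","properties":{"dx":{"type":"number"},"dy":{"type":"number"},"dz":{"type":"number"},"rx":{"type":"number"},"ry":{"type":"number"},"rz":{"type":"number"},"claw":{"type":"number"}}}}},"required":["steps"]}

```bash
ls; mkdir -p pics; python3 - <<'E'
from cell import env
import cv2,numpy as np
print(env.state())
for n in("side","top"):
    p,d=env.read_camera(n); print(n,env.get_calibration(n))
    cv2.imwrite(f"pics/{n}0.png",cv2.resize(p[:,:,::-1],(800,600),interpolation=cv2.INTER_CUBIC)); np.savez(f"{n}0.npz",p=p,d=d)
E
```

```text
pics
{'t': 0.0, 'joints': array([ 1.23840063e+00,  4.91556781e-01,  1.55943519e+00,  5.08743096e-06,
        1.09167786e+00, -1.05588854e-01]), 'qvel': array([0.00213401, 0.00103714, 0.00086173, 0.00011568, 0.00171784,
       0.00098905]), 'tau': array([-9.53935751e-05, -6.12639070e+01, -2.58184719e+01,  6.92586112e-02,
        4.82360681e-02, -1.03970715e-04]), 'eef_pos': array([140.42787866, 608.75716209, 190.76839251]), 'tcp_rot': array([-3.14052195e+00, -1.18013957e-04,  2.91478340e+00]), 'ft_force': array([-0.37311784, -0.39244678,  0.12804095]), 'moment': array([-0.02850978, -0.00686136,  0.04526155]), 'opening': 0.9972910014034724}
side {'vfov': 43.31208739870528, 'cx': 259.91563328231604, 'cy': 189.27893864264612, 'k1': -0.10607912789779507, 'xyz': array([  452.237594  , -1068.009436  ,   800.04633739]), 'attitude': array([ 1.00835586, -0.01764372, -0.10770054])}
top {'vfov': 53.2626705783414, 'cx': 251.04949203995585, 'cy': 190.24175226649177, 'k1': -0.12122239505114475, 'xyz': array([ 355.07497499,  -17.03973962, 1200.49691925]), 'attitude': array([ 0.20478604, -0.00159963, -1.54567649])}
```

View pics/side0.png

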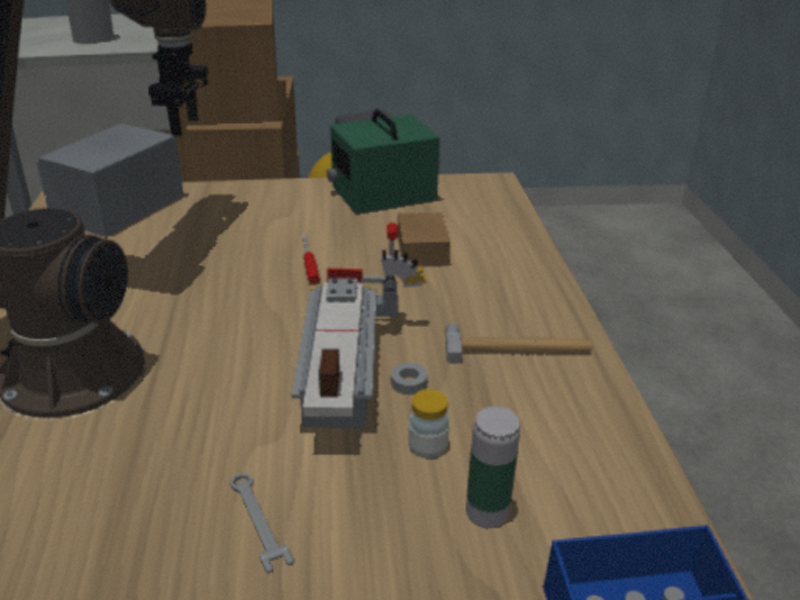

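View pics/top0.png

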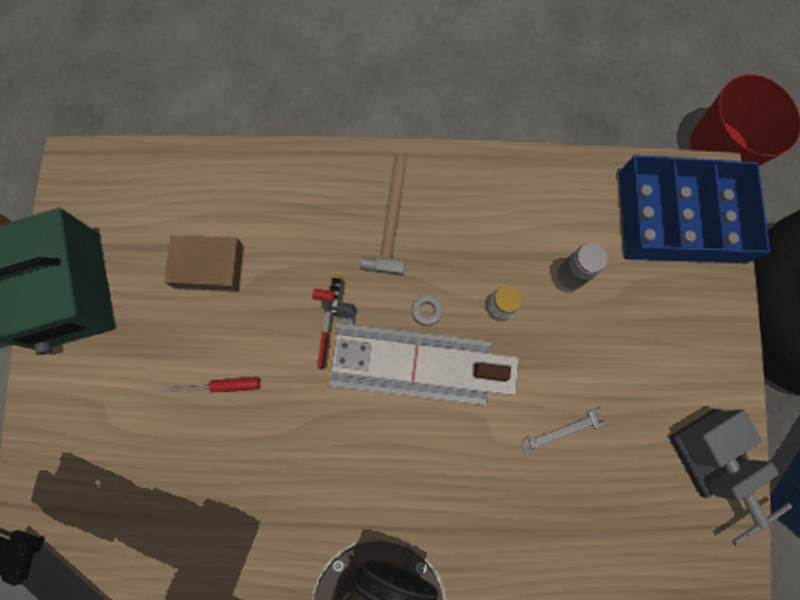

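The side view (800x600 scale) shows the plank on the rest at about (340,350) and the lever grip at (392,230). In the top view the rest lies at (330–520, 325–405), the grip at about (322,295), the red line at (415,363) and the block at (492,372). Next I'll enlarge those areas.

```bash
cat > h.py <<'E'
import numpy as np,cv2
from scipy.spatial.transform import Rotation as R
from cell import env
def cam(n):
    c=env.get_calibration(n); f=192/np.tan(np.radians(c['vfov']/2))
    K=np.array([[f,0,c['cx']],[0,f,c['cy']],[0,0,1]]); D=np.array([c['k1'],0,0,0.])
    return K,D,R.from_euler('xyz',c['attitude']).as_matrix(),np.array(c['xyz'])
def rays(n,uv):
    K,D,Rm,t=cam(n)
    s=cv2.undistortPoints(np.array(uv,float).reshape(-1,1,2),K,D).reshape(-1,2)
    d=np.c_[s[:,0],-s[:,1],-np.ones(len(s))]
    return d@Rm.T,t
def onz(n,uv,z):
    d,t=rays(n,uv); return t+d*((z-t[2])/d[:,2])[:,None]
def dep(n,uv,D):
    d,t=rays(n,uv); return t+d*np.asarray(D).reshape(-1,1)
def proj(n,P):
    K,D,Rm,t=cam(n); q=(np.atleast_2d(P)-t)@Rm; q=q*[1,-1,-1]
    return cv2.projectPoints(q,np.zeros(3),np.zeros(3),K,D)[0].reshape(-1,2)
def crop(n,x0,y0,x1,y1,s,out,p):
    cv2.imwrite(out,cv2.resize(p[y0:y1,x0:x1,::-1],None,fx=s,fy=s,interpolation=cv2.INTER_CUBIC))
E
python3 - <<'E'
from h import *
p=np.load('top0.npz')['p']; crop('top',195,170,345,270,5,'pics/tc.png',p)
p=np.load('side0.npz')['p']; crop('side',180,135,290,280,4,'pics/sc.png',p)
E
```

```text
(no output)
```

View pics/tc.png

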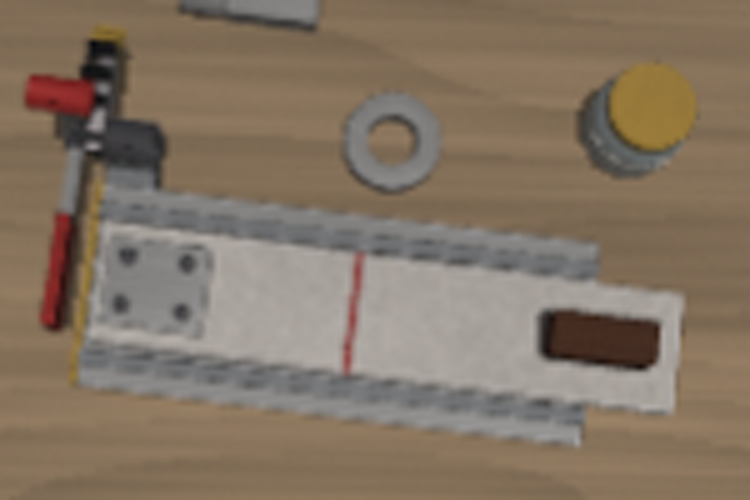

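View pics/sc.png

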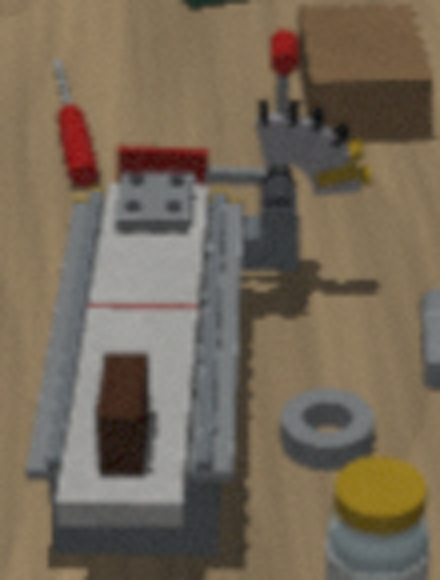

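```bash
cat > fit.py <<'E'
from h import *
from scipy.optimize import least_squares
def fit(obs,x0):
    # obs: list (cam,uv,modelpt)
    def w(x,m): c,s=np.cos(x[2]),np.sin(x[2]); m=np.asarray(m,float); return np.array([x[0]+c*m[0]-s*m[1],x[1]+s*m[0]+c*m[1],m[2]])
    def r(x): return np.concatenate([proj(n,w(x,m))[0]-uv for n,uv,m in obs])
    s=least_squares(r,x0,x_scale=[10,10,.05]); return s.x,s.fun.reshape(-1,2),w
def T(u,v): return np.array([195+(u+.5)/5-.5,170+(v+.5)/5-.5])
def S(u,v): return np.array([180+(u+.5)/4-.5,135+(v+.5)/4-.5])
E
python3 - <<'E'
from fit import *
d=np.load('top0.npz')['d']
for u,v in [(73,383),(103,185),(683,293),(672,412),(362,252),(346,373)]: 
    q=T(u,v); print(onz('top',[q],80 if u<110 else 98)[0].round(1))
for nm,u,v in [('pad',160,290),('plank',280,300),('block',600,340),('guide',300,385),('grip',55,93)]:
    q=T(u,v); print(nm,dep('top',[q],[d[int(q[1]+.5),int(q[0]+.5)]]).round(1))
pl=[('top',T(683,293),(35,-170,98)),('top',T(672,412),(-35,-170,98)),('top',T(362,252),(35,20,98)),('top',T(346,373),(-35,20,98)),
 ('side',S(57,505),(-35,-170,98)),('side',S(185,503),(35,-170,98)),('side',S(88,303),(-35,20,98)),('side',S(200,307),(35,20,98))]
for sel in ('top','side'):
  print(sel,[x.round(3) for x in fit([o for o in pl if o[0]==sel],[400,0,-.1])[:2]])
re=[('top',T(73,383),(-60,150,80)),('top',T(103,185),(60,150,80))]
print(fit(re,[400,0,-.1])[:2])
E
```

```text
[418.3 104.7  80. ]
[535.5  92.1  80. ]
[ 477.5 -248.3   98. ]
[ 408.8 -241.2   98. ]
[497.2 -61.5  98. ]
[427.2 -53.5  98. ]
pad [[470.9  54.  109.8]]
plank [[468.2 -14.7  97.1]]
block [[ 445.4 -192.2  143.4]]
guide [[ 355.1  -17.  1200.5]]
grip [[566.3 108.9 195.5]]
top [array([ 4.60297e+02, -7.65280e+01, -1.02000e-01]), array([[ 0.295, -0.103],
       [ 0.305,  0.212],
       [-0.437,  0.002],
       [-0.157, -0.13 ]])]
side [array([ 4.59037e+02, -7.66010e+01, -9.80000e-02]), array([[ 0.184, -0.664],
       [-0.137,  0.157],
       [ 0.176,  0.718],
       [-0.229, -0.017]])]
(array([ 4.60976043e+02, -5.07894437e+01, -1.06720207e-01]), array([[-0.04786918,  0.34723552],
       [ 0.04773908, -0.35975241]]))
```

```bash
cat >> fit.py <<'E'
def restw(x,m): c,s=np.cos(x[2]),np.sin(x[2]); m=np.atleast_2d(np.asarray(m,float)); return np.c_[x[0]+c*m[:,0]-s*m[:,1],x[1]+s*m[:,0]+c*m[:,1],m[:,2]]
def grip(a): return [85+100*np.sin(a),164,90+100*np.cos(a)]
def draw(n,p,x,a,box,s,out):
    x0,y0,x1,y1=box
    im=cv2.resize(p[y0:y1,x0:x1,::-1],None,fx=s,fy=s,interpolation=cv2.INTER_CUBIC)
    def L(pts,col,cl=True):
        q=(proj(n,restw(x,pts))-[x0,y0]+.5)*s-.5
        cv2.polylines(im,[np.round(q*8).astype(int).reshape(-1,1,2)],cl,col,1,cv2.LINE_AA,3)
    L([[-60,-150,80],[60,-150,80],[60,150,80],[-60,150,80]],(0,255,0))
    for sx in(-39,39): L([[sx,-150,88],[sx,150,88]],(255,0,255),False)
    L([[85,164,90],grip(a)],(255,255,0),False)
    g=np.array(grip(a)); L([g-[0,18,0],g+[0,18,0]],(255,255,0),False)
    cv2.imwrite(out,im)
E
python3 - <<'E'
from fit import *
x=[460.6,-51,-.103]
draw('top',np.load('top0.npz')['p'],x,.1,(195,170,345,270),5,'pics/to.png')
draw('side',np.load('side0.npz')['p'],x,.1,(180,135,290,280),4,'pics/so.png')
E
```

```text
(no output)
```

View pics/to.png

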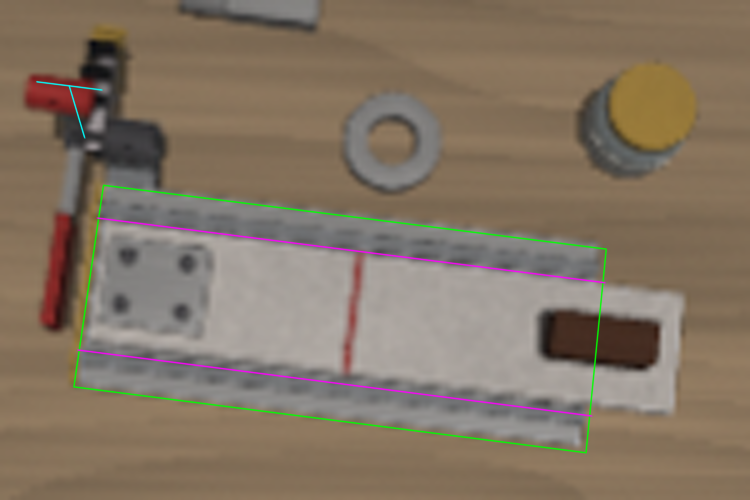

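View pics/so.png

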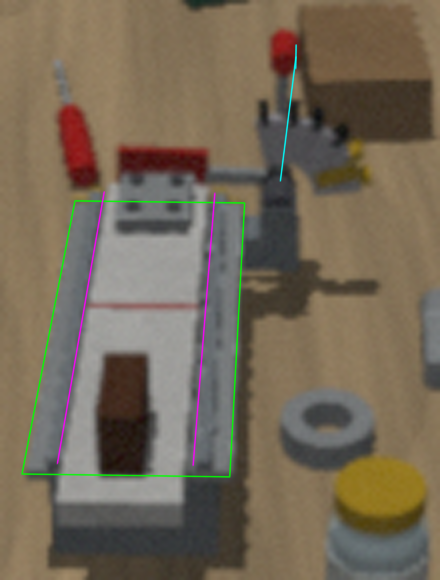

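```bash
python3 - <<'E'
from fit import *
x=[461.5,-48,-.103]
draw('top',np.load('top0.npz')['p'],x,.0,(195,170,265,260),10,'pics/to2.png')
cv2.imwrite('pics/to2.png',cv2.imread('pics/to2.png')[:600]) 
draw('side',np.load('side0.npz')['p'],x,.0,(195,140,275,200),10,'pics/so2.png')
p=np.load('top0.npz')['p']; crop('top',195,205,245,255,12,'pics/tc2.png',p)
E
```

```text
(no output)
```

View pics/to2.png

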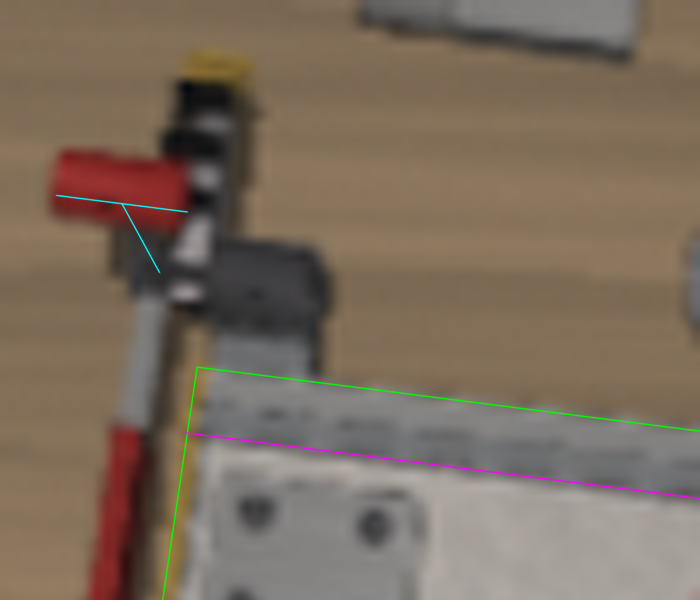

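View pics/so2.png

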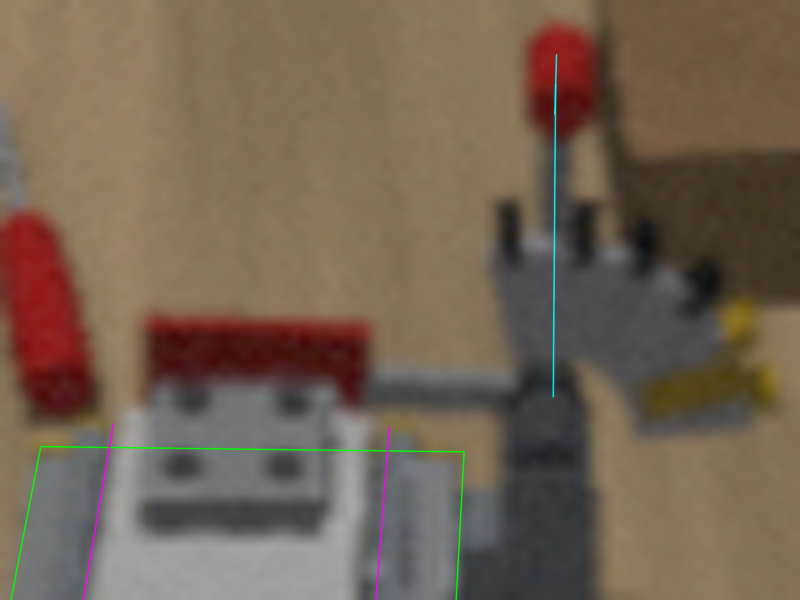

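View pics/tc2.png

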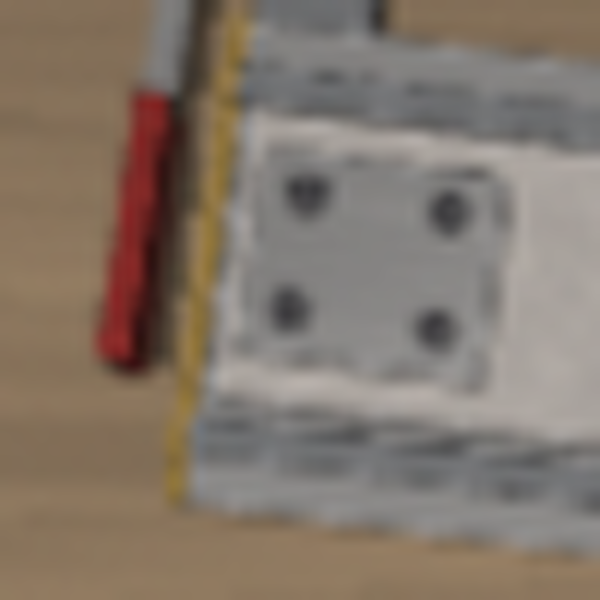

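Call:
arm_command --steps '[{"dz":-0.04,"rz":-0.079,"claw":-0.3},{"dz":-0.06,"dx":-0.02,"claw":-0.3},{"dx":-0.055,"dy":-0.05,"claw":-0.3},{"dx":-0.055,"dy":-0.05,"claw":-0.3},{"dx":-0.055,"dy":-0.05,"claw":-0.3},{"dx":-0.055,"dy":-0.05,"claw":-0.3},{"dx":-0.055,"dy":-0.05,"claw":-0.3},{"dx":-0.055,"dy":-0.05,"claw":-0.3},{"dx":-0.055,"dy":-0.05,"claw":-0.3},{"claw":-0.3}]'

```text
$.steps[0]: bad value
```

```bash
cat > go.py <<'E'
from fit import *
X=[461.5,-47.5,-.103]
def goto(target,yaw=np.pi-.103):
    s=env.state(); M=R.from_euler('xyz',s['tcp_rot']).as_matrix(); G=R.from_euler('xyz',[np.pi,0,yaw]).as_matrix()
    t=(M.T@(np.array(target)-s['eef_pos'])); rv=R.from_matrix(M.T@G).as_rotvec()
    print('t',s['t'],'pos',s['eef_pos'].round(1),'rot',s['tcp_rot'].round(3),'F',s['ft_force'].round(1),'op',round(s['opening'],3))
    print('target',np.round(target,1),'tool mm',t.round(1),'frac',(t/800).round(4),'rot frac',(rv/(np.pi/2)).round(4))
def rest(m): return restw(X,m)[0]
E
python3 -c "
from go import *
g=rest(grip(.05)); goto(g+[0,0,60])"
```

```text
t 0.1 pos [140.4 608.8 190.8] rot [-3.141 -0.     2.915] F [ 0.  -0.3 -0. ] op 1.002
target [567.9 106.4 249.9] tool mm [-529.5 -393.4  -58.7] frac [-0.6618 -0.4918 -0.0734] rot frac [-0.0006 -0.0001 -0.0788]
```

Call:
arm_command --steps '[{"dx":0,"dy":0,"dz":-0.04,"rx":0,"ry":0,"rz":-0.079,"claw":-0.3},{"dx":-0.02,"dy":0,"dz":-0.06,"rx":0,"ry":0,"rz":0,"claw":-0.3},{"dx":-0.055,"dy":-0.05,"dz":0,"rx":0,"ry":0,"rz":0,"claw":-0.3},{"dx":-0.055,"dy":-0.05,"dz":0,"rx":0,"ry":0,"rz":0,"claw":-0.3},{"dx":-0.055,"dy":-0.05,"dz":0,"rx":0,"ry":0,"rz":0,"claw":-0.3},{"dx":-0.055,"dy":-0.05,"dz":0,"rx":0,"ry":0,"rz":0,"claw":-0.3},{"dx":-0.055,"dy":-0.05,"dz":0,"rx":0,"ry":0,"rz":0,"claw":-0.3},{"dx":-0.055,"dy":-0.05,"dz":0,"rx":0,"ry":0,"rz":0,"claw":-0.3},{"dx":-0.055,"dy":-0.05,"dz":0,"rx":0,"ry":0,"rz":0,"claw":-0.3},{"dx":0,"dy":0,"dz":0,"rx":0,"ry":0,"rz":0,"claw":-0.3}]'

```text
t: 1.35
eef_pos: [443.5, 288.3, 271.0]
tcp_rot: [-3.136, -0.002, 3.045]
ft_force: [0.0, 0.4, 0.4]
opening: 0.651
```

```bash
python3 -c "
from go import *
g=rest(grip(.05)); goto(g+[0,0,60])"
```

```text
t 1.35 pos [443.5 288.3 271. ] rot [-3.136e+00 -2.000e-03  3.045e+00] F [0.  0.4 0.4] op 0.651
target [567.9 106.4 249.9] tool mm [-141.4 -169.    21.9] frac [-0.1768 -0.2112  0.0273] rot frac [-0.0037 -0.001   0.0042]
```

Call:
arm_command --steps '[{"dx":-0.044,"dy":-0.053,"dz":0,"rx":-0.003,"ry":0,"rz":0.004,"claw":-0.3},{"dx":-0.044,"dy":-0.053,"dz":0,"rx":0,"ry":0,"rz":0,"claw":-0.3},{"dx":-0.044,"dy":-0.053,"dz":0,"rx":0,"ry":0,"rz":0,"claw":-0.3},{"dx":-0.044,"dy":-0.052,"dz":0,"rx":0,"ry":0,"rz":0,"claw":-0.3},{"dx":0,"dy":0,"dz":0,"rx":0,"ry":0,"rz":0,"claw":-0.3}]'

```text
t: 1.98
eef_pos: [568.2, 104.4, 269.7]
tcp_rot: [-3.141, -0.004, 3.043]
ft_force: [-0.3, -0.2, -0.2]
opening: 0.65
```

```bash
python3 -c "
from go import *
g=rest(grip(.05)); goto(g+[0,0,30])
p,d=env.read_camera('side'); np.savez('s1.npz',p=p,d=d); crop('side',180,75,300,215,4,'pics/s1.png',p)
p,d=env.read_camera('top'); np.savez('t1.npz',p=p,d=d); crop('top',150,130,270,250,4,'pics/t1.png',p)
"
```

```text
t 1.975 pos [568.2 104.4 269.7] rot [-3.141 -0.004  3.043] F [-0.3 -0.2 -0.2] op 0.65
target [567.9 106.4 219.9] tool mm [ 0.3  2.  49.9] frac [0.0004 0.0025 0.0623] rot frac [-0.0002 -0.0027  0.0025]
```

View pics/s1.png

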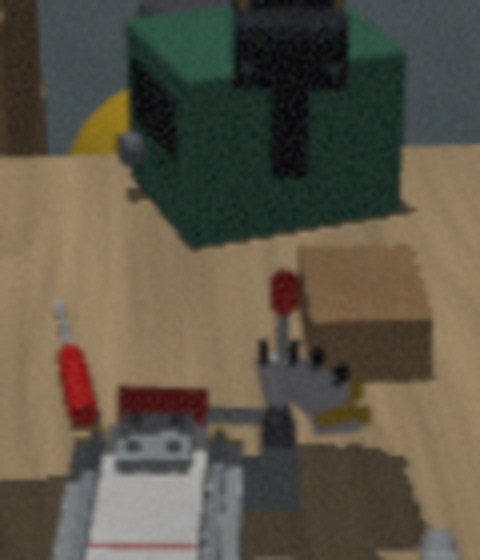

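View pics/t1.png

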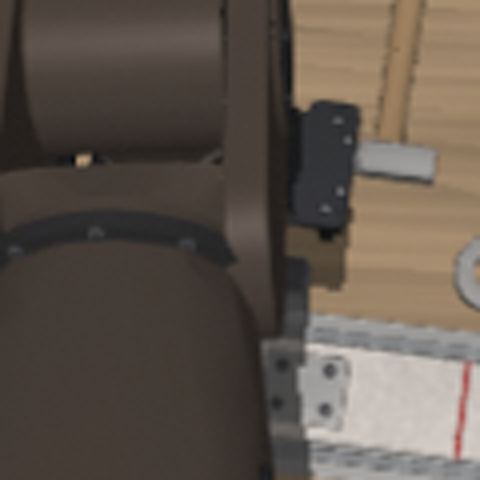

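Side view: the fingertip shows at about (289,175) in the crop, almost straight above the grip at (285,290). The arm blocks the top view. I'll check whether the two line up.

```bash
python3 -c "
from go import *
e=np.array([568.2,104.4,269.7]); f=lambda P:((proj('side',P)-[180,75]+.5)*4-.5).round(1)
off=R.from_euler('z',-.103).apply([0,-32,0])
print('near tip',f(e+off)); 
for a in (0,.05,.1): print(a,f(rest(grip(a))),f(np.array(rest(grip(a)))+R.from_euler('z',-.103).apply([0,-18,0])))
"
```

```text
near tip [[290.4 207.7]]
0 [[281.7 292.9]] [[281.4 305.1]]
0.05 [[289.  293.1]] [[288.7 305.4]]
0.1 [[296.3 293.7]] [[296.1 306. ]]
```

```bash
python3 -c "
from go import *
for n,f,box in(('side','s1.npz',[(289,100),(289,130),(289,150),(289,160),(289,170),(289,174),(285,290)]),):
  d=np.load(f)['d']
  for u,v in box:
    q=np.array([180+(u+.5)/4-.5,75+(v+.5)/4-.5]); i=np.round(q).astype(int); D=d[i[1],i[0]]; print(u,v,D,dep(n,[q],[D]).round(1))
print(env.state()['eef_pos'])
"
```

```text
289 100 1202.1693 [[562.4  63.  348. ]]
289 130 1211.8951 [[562.5  62.  328.2]]
289 150 1228.4686 [[563.4  70.7 310.9]]
289 160 1226.5492 [[563.   65.5 306.3]]
289 170 1235.319 [[563.5  70.2 297.3]]
289 174 1233.0496 [[563.2  66.7 296.1]]
285 290 1306.5896 [[563.8  92.8 199.4]]
[566.79018358 106.67531974 270.11390034]
```

Call:
arm_command --steps '[{"dx":0,"dy":0,"dz":0.02,"rx":0,"ry":-0.003,"rz":0.003,"claw":0.2},{"dx":0,"dy":0,"dz":0,"rx":0,"ry":0,"rz":0,"claw":0.2},{"dx":0,"dy":0,"dz":0,"rx":0,"ry":0,"rz":0,"claw":0.2}]'

```text
t: 2.45
eef_pos: [564.9, 110.8, 254.9]
tcp_rot: [3.141, 0.001, 3.045]
ft_force: [-0.1, 0.2, -0.2]
opening: 0.417
```

```bash
python3 -c "
from go import *
goto(rest(grip(.05)))
p,d=env.read_camera('side'); np.savez('s2.npz',p=p,d=d); crop('side',220,75,280,175,6,'pics/s2.png',p)
for v in range(105,150,3):
  print(v,dep('side',[[252,v]],[d[v,252]]).round(1))
"
```

```text
t 2.45 pos [564.9 110.8 254.9] rot [3.141e+00 1.000e-03 3.045e+00] F [-0.1  0.2 -0.2] op 0.417
target [567.9 106.4 189.9] tool mm [-3.3 -4.1 65. ] frac [-0.0042 -0.0052  0.0812] rot frac [0.0005 0.0004 0.004 ]
105 [[564.9  84.5 324.7]]
108 [[564.5  79.3 318.6]]
111 [[564.7  80.4 309.9]]
114 [[564.9  81.5 301.1]]
117 [[565.2  84.2 291.5]]
120 [[565.9  90.6 280.1]]
123 [[615.1 591.3  43.2]]
126 [[615.4 593.2  30. ]]
129 [[615.4 592.   18.1]]
132 [[615.4 590.8   6.1]]
135 [[614.4 579.4  -1. ]]
138 [[611.3 546.1   2.9]]
141 [[609.9 531.2  -2.1]]
144 [[568.  105.6 202.3]]
147 [[567.   93.9 199.1]]
```

View pics/s2.png

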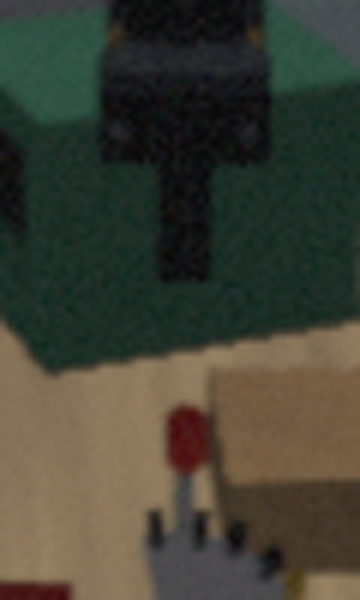

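Call:
arm_command --steps '[{"dx":-0.004,"dy":-0.005,"dz":0,"rx":0,"ry":0,"rz":0.004,"claw":1},{"dx":0,"dy":0,"dz":0,"rx":0,"ry":0,"rz":0,"claw":1},{"dx":0,"dy":0,"dz":0,"rx":0,"ry":0,"rz":0,"claw":1},{"dx":0,"dy":0,"dz":0,"rx":0,"ry":0,"rz":0,"claw":1}]'

```text
t: 3.0
eef_pos: [568.0, 106.5, 255.8]
tcp_rot: [3.141, 0.002, 3.038]
ft_force: [0.2, 0.4, 0.1]
opening: 0.041
```

```bash
python3 -c "
from go import *
goto(rest(grip(.05)))
p,d=env.read_camera('side'); np.savez('s3.npz',p=p,d=d); crop('side',220,75,280,175,6,'pics/s3.png',p)
for v in range(105,150,3):
  print(v,dep('side',[[252,v]],[d[v,252]]).round(1))
"
```

```text
t 3.0 pos [568.  106.5 255.8] rot [3.141e+00 2.000e-03 3.038e+00] F [0.2 0.4 0.1] op 0.041
target [567.9 106.4 189.9] tool mm [ 0.3 -0.2 65.9] frac [ 0.0003 -0.0002  0.0824] rot frac [ 0.0007  0.0012 -0.0001]
105 [[565.7  92.4 321.5]]
108 [[566.3  97.5 311. ]]
111 [[566.2  96.4 303. ]]
114 [[566.2  94.8 295.3]]
117 [[566.8 100.6 284.2]]
120 [[615.7 597.8  52.5]]
123 [[615.4 593.9  42. ]]
126 [[615.1 589.8  31.5]]
129 [[615.  587.1  20.4]]
132 [[615.6 592.2   5.4]]
135 [[615.  584.8  -3.6]]
138 [[6.118e+02 5.512e+02 3.000e-01]]
141 [[610.  532.4  -2.7]]
144 [[568.8 113.5 198.2]]
147 [[567.4  97.9 197. ]]
```

View pics/s3.png

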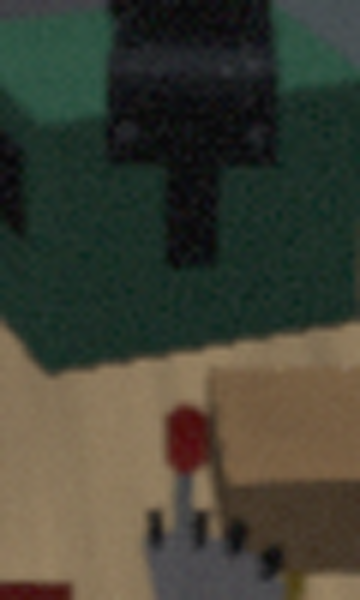

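The shut fingertips appear about 22 mm above the reported TCP (z about 279 against 256). I'll settle it by touching the top of the grip gently, since it should be at z about 200.

Call:
arm_command --steps '[{"dx":0,"dy":0,"dz":0.05,"rx":0,"ry":0,"rz":0,"claw":1},{"dx":0,"dy":0,"dz":0.01,"rx":0,"ry":0,"rz":0,"claw":1},{"dx":0,"dy":0,"dz":0,"rx":0,"ry":0,"rz":0,"claw":1}]'

```text
t: 3.42
eef_pos: [568.8, 106.5, 208.2]
tcp_rot: [3.14, 0.004, 3.038]
ft_force: [0.2, 0.0, 0.4]
opening: 0.008
```

```bash
python3 -c "
from go import *
goto(rest(grip(.05)))
p,d=env.read_camera('side'); np.savez('s4.npz',p=p,d=d); crop('side',220,95,280,195,6,'pics/s4.png',p)
for v in range(120,160,3):
  print(v,dep('side',[[252,v]],[d[v,252]]).round(1))
"
```

```text
t 3.425 pos [568.8 106.5 208.2] rot [3.14  0.004 3.038] F [0.2 0.  0.4] op 0.008
target [567.9 106.4 189.9] tool mm [ 1.  -0.3 18.3] frac [ 0.0012 -0.0003  0.0229] rot frac [ 0.0009  0.0024 -0.0001]
120 [[559.4  24.6 309.7]]
123 [[566.5  95.9 269.2]]
126 [[566.8  98.5 259.3]]
129 [[566.8  96.8 251.3]]
132 [[567.1  99.5 241.2]]
135 [[567.3 101.  231.6]]
138 [[611.4 547.8   2. ]]
141 [[608.8 519.4   3.8]]
144 [[569.  115.3 197.3]]
147 [[567.4  98.2 196.9]]
150 [[566.5  88.7 192.7]]
153 [[566.7  89.4 183.2]]
156 [[598.4 409.2   0.9]]
159 [[596.8 391.7  -1.4]]
```

View pics/s4.png

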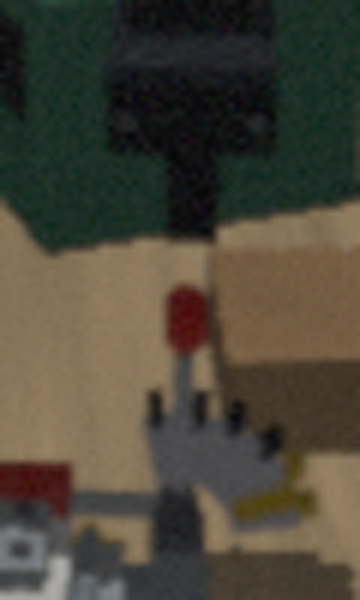

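Still a clear gap: the visible tip is at crop row 240 and the grip top at 285, although the TCP reads 208. Continuing down in small steps.

Call:
arm_command --steps '[{"dx":0,"dy":0,"dz":0.01,"rx":0,"ry":0,"rz":0,"claw":1},{"dx":0,"dy":0,"dz":0.004,"rx":0,"ry":0,"rz":0,"claw":1},{"dx":0,"dy":0,"dz":0,"rx":0,"ry":0,"rz":0,"claw":1}]'

```text
t: 3.85
eef_pos: [569.6, 106.6, 198.4]
tcp_rot: [3.14, 0.007, 3.038]
ft_force: [0.3, -0.7, -0.8]
opening: 0.005
```

Call:
arm_command --steps '[{"dx":0,"dy":0,"dz":0.006,"rx":0,"ry":-0.004,"rz":0,"claw":1},{"dx":0,"dy":0,"dz":0,"rx":0,"ry":0,"rz":0,"claw":1}]'

```text
t: 4.1
eef_pos: [569.8, 106.6, 193.5]
tcp_rot: [3.14, 0.014, 3.038]
ft_force: [-0.9, -0.6, 0.9]
opening: 0.004
```

```bash
python3 -c "
from go import *
goto(rest(grip(.05)))
p,d=env.read_camera('side'); np.savez('s5.npz',p=p,d=d); crop('side',220,95,280,195,6,'pics/s5.png',p)
"
```

```text
t 4.1 pos [569.8 106.6 193.5] rot [3.14  0.014 3.038] F [-0.9 -0.6  0.9] op 0.004
target [567.9 106.4 189.9] tool mm [ 1.9 -0.5  3.6] frac [ 0.0024 -0.0006  0.0045] rot frac [ 0.0013  0.0089 -0.0001]
```

View pics/s5.png

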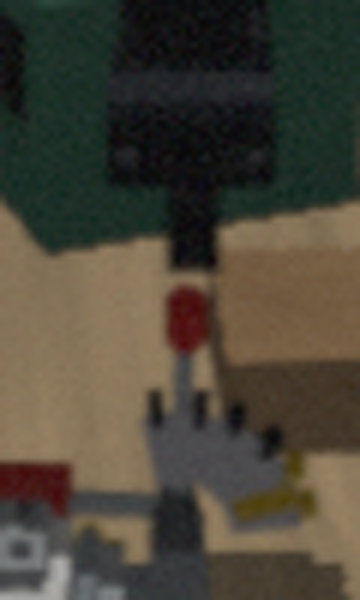

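The fingertips really are about 21 mm above the reported TCP: TCP reads 193.5, there is no contact, and a gap is still visible (rows 268–285). I'll allow for that offset. Now I'll open, descend around the grip and look.

Call:
arm_command --steps '[{"dx":0.003,"dy":0,"dz":0,"rx":0.001,"ry":0.009,"rz":0,"claw":-0.25},{"dx":0,"dy":0,"dz":0,"rx":0,"ry":0,"rz":0,"claw":-0.25},{"dx":0,"dy":0,"dz":0,"rx":0,"ry":0,"rz":0,"claw":-0.25},{"dx":0,"dy":0,"dz":0,"rx":0,"ry":0,"rz":0,"claw":-0.25},{"dx":0,"dy":0,"dz":0.02,"rx":0,"ry":0,"rz":0,"claw":-0.25},{"dx":0,"dy":0,"dz":0,"rx":0,"ry":0,"rz":0,"claw":-0.25}]'

```text
t: 4.9
eef_pos: [567.3, 106.9, 176.6]
tcp_rot: [3.141, -0.001, 3.038]
ft_force: [0.7, -0.5, -0.2]
opening: 0.576
```

```bash
python3 -c "
from go import *
goto(rest(grip(.04))+[0,0,-40.5])
p,d=env.read_camera('side'); np.savez('s6.npz',p=p,d=d); crop('side',220,95,280,195,6,'pics/s6.png',p)
p,d=env.read_camera('top'); np.savez('t6.npz',p=p,d=d); crop('top',150,130,270,250,4,'pics/t6.png',p)
"
```

```text
t 4.9 pos [567.3 106.9 176.6] rot [ 3.141e+00 -1.000e-03  3.038e+00] F [ 0.7 -0.5 -0.2] op 0.576
target [566.9 106.5 149.4] tool mm [ 0.3 -0.5 27.2] frac [ 0.0004 -0.0006  0.0339] rot frac [ 0.0003 -0.0006 -0.0001]
```

View pics/s6.png

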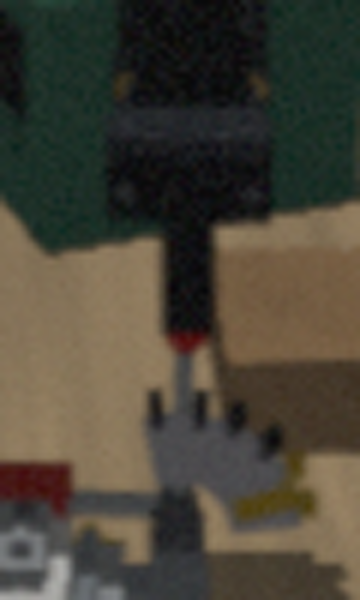

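View pics/t6.png

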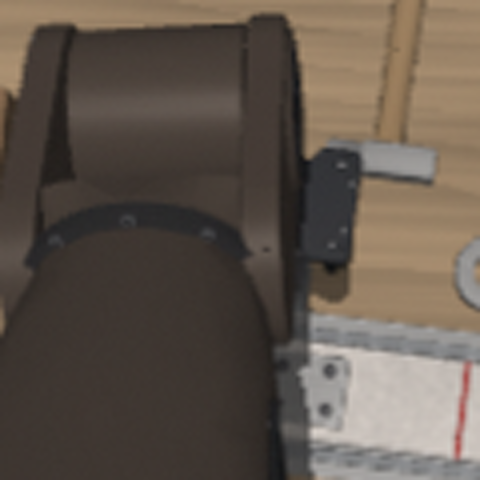

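In the side view the near finger is centred in front of the grip. I'll descend the rest of the way and pinch.

Call:
arm_command --steps '[{"dx":0,"dy":0,"dz":0.032,"rx":0,"ry":0,"rz":0,"claw":-0.25},{"dx":0,"dy":0,"dz":0,"rx":0,"ry":0,"rz":0,"claw":0.4},{"dx":0,"dy":0,"dz":0,"rx":0,"ry":0,"rz":0,"claw":0.6},{"dx":0,"dy":0,"dz":0,"rx":0,"ry":0,"rz":0,"claw":0.6},{"dx":0,"dy":0,"dz":0,"rx":0,"ry":0,"rz":0,"claw":0.6}]'

```text
t: 5.62
eef_pos: [569.0, 107.9, 153.9]
tcp_rot: [3.139, 0.004, 3.039]
ft_force: [1.6, 1.1, -10.7]
opening: 0.376
```

```bash
python3 -c "
from go import *
goto(rest(grip(.04))+[0,0,-40.5])
p,d=env.read_camera('side'); np.savez('s7.npz',p=p,d=d); crop('side',220,95,280,195,6,'pics/s7.png',p)
"
```

```text
t 5.625 pos [569.  107.9 153.9] rot [3.139 0.004 3.039] F [  1.6   1.1 -10.7] op 0.376
target [566.9 106.5 149.4] tool mm [ 2.  -1.6  4.5] frac [ 0.0025 -0.002   0.0056] rot frac [0.0015 0.0024 0.0001]
```

View pics/s7.png

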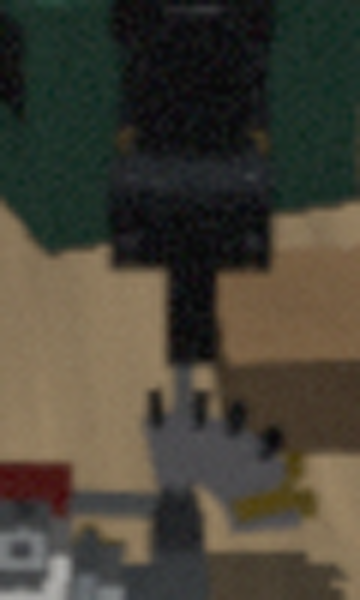

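The grip is pinched, with an opening of about 35.7 mm. Starting the arc.

Call:
arm_command --steps '[{"dx":-0.0123,"dy":0,"dz":0.0015,"rx":0,"ry":0,"rz":0,"claw":0.6},{"dx":-0.0123,"dy":0,"dz":0.0025,"rx":0,"ry":0,"rz":0,"claw":0.6},{"dx":-0.0117,"dy":0,"dz":0.0038,"rx":0,"ry":0.002,"rz":0,"claw":0.6},{"dx":-0.0117,"dy":0,"dz":0.005,"rx":0,"ry":0,"rz":0,"claw":0.6}]'

```text
t: 6.18
eef_pos: [606.1, 104.4, 145.9]
tcp_rot: [3.139, -0.005, 3.039]
ft_force: [-4.5, 1.0, 4.6]
opening: 0.374
```

```bash
cat >> go.py <<'E'
def gt(a): return rest(grip(a))+[1,1.5,-36]
def est():
    s=env.state(); m=s['eef_pos']-[1,1.5,-36]; c,sn=np.cos(X[2]),np.sin(X[2]); d=m[:2]-X[:2]; rx=c*d[0]+sn*d[1]; ry=-sn*d[0]+c*d[1]
    print('rest xyz',rx.round(1),ry.round(1),m[2].round(1),'angle',np.arctan2(rx-85,m[2]-90).round(3),'r',np.hypot(rx-85,m[2]-90).round(1))
E
python3 -c "
from go import *
est();goto(gt(.65))
p,d=env.read_camera('side'); crop('side',220,95,300,195,6,'pics/s8.png',p)
"
```

```text
rest xyz 127.3 164.3 181.9 angle 0.432 r 101.2
t 6.175 pos [606.1 104.4 145.9] rot [ 3.139 -0.005  3.039] F [-4.5  1.   4.6] op 0.374
target [624.1 102.2 133.6] tool mm [-18.2  -0.4  12.2] frac [-0.0228 -0.0004  0.0153] rot frac [ 0.0017 -0.0029  0.0002]
```

View pics/s8.png

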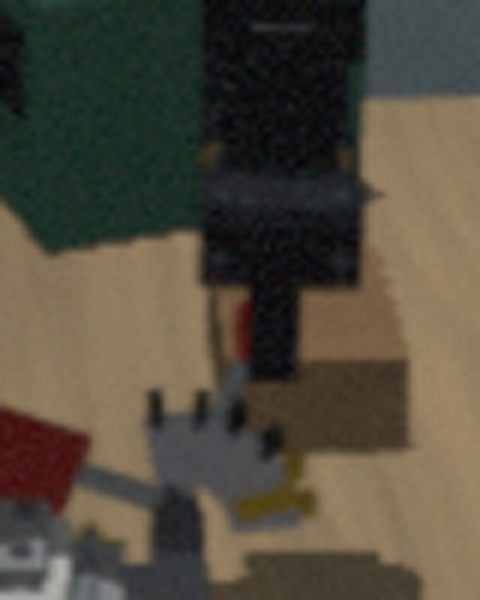

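```bash
python3 -c "
from go import *
f=lambda P:((proj('side',P)-[220,95]+.5)*6-.5).round(0)
for a in (.3,.36,.43): 
  g=np.array(grip(a)); print(a,f(rest([85,164,90])),f(rest(g)),f(rest([85+60*np.sin(a),164,90+60*np.cos(a)])),'near end',f(rest(g-[0,18,0])))
print('finger',f(env.state()['eef_pos']+np.array([-3,-24,21])))
"
```

```text
0.3 [[181. 507.]] [[247. 329.]] [[220. 402.]] near end [[248. 348.]]
0.36 [[181. 507.]] [[260. 333.]] [[228. 404.]] near end [[260. 352.]]
0.43 [[181. 507.]] [[274. 338.]] [[236. 407.]] near end [[274. 357.]]
finger [[278. 390.]]
```

The gate is rising, but the finger leads the grip by about 8 mm (lever at about 0.31). I'll open slightly, re-centre and pinch again.

Call:
arm_command --steps '[{"dx":0,"dy":0,"dz":0,"rx":0,"ry":0,"rz":0,"claw":0.05},{"dx":0,"dy":0,"dz":0,"rx":0,"ry":0,"rz":0,"claw":0.05},{"dx":0.01,"dy":0,"dz":0,"rx":0,"ry":-0.003,"rz":0,"claw":0.05},{"dx":0,"dy":0,"dz":0,"rx":0,"ry":0,"rz":0,"claw":0.05}]'

```text
t: 6.72
eef_pos: [599.7, 104.6, 145.6]
tcp_rot: [3.139, 0.003, 3.038]
ft_force: [0.5, 0.3, -0.1]
opening: 0.472
```

```bash
python3 -c "
from go import *
est();goto(gt(.65))
p,d=env.read_camera('side'); crop('side',220,95,300,195,6,'pics/s9.png',p)
"
```

```text
rest xyz 120.9 163.9 181.6 angle 0.374 r 98.4
t 6.725 pos [599.7 104.6 145.6] rot [3.139e+00 3.000e-03 3.038e+00] F [ 0.5  0.3 -0.1] op 0.472
target [624.1 102.2 133.6] tool mm [-24.5   0.1  12.1] frac [-0.0307  0.0001  0.0151] rot frac [ 0.0017  0.0022 -0.0004]
```

View pics/s9.png

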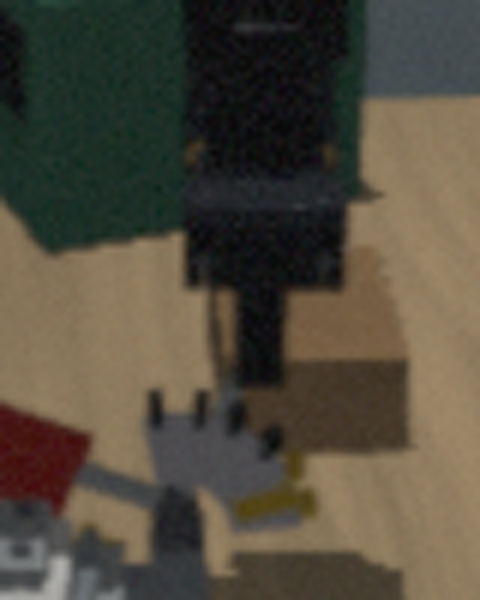

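Call:
arm_command --steps '[{"dx":0,"dy":0,"dz":0,"rx":0,"ry":0,"rz":0,"claw":1},{"dx":0,"dy":0,"dz":0,"rx":0,"ry":0,"rz":0,"claw":1},{"dx":0,"dy":0,"dz":0,"rx":0,"ry":0,"rz":0,"claw":1},{"dx":-0.0076,"dy":0,"dz":0.0032,"rx":0,"ry":0.002,"rz":0,"claw":1},{"dx":-0.0076,"dy":0,"dz":0.0035,"rx":0,"ry":0,"rz":0,"claw":1},{"dx":-0.0076,"dy":0,"dz":0.0038,"rx":0,"ry":0,"rz":0,"claw":1},{"dx":-0.0068,"dy":0,"dz":0.0045,"rx":0,"ry":0,"rz":0,"claw":1},{"dx":-0.0067,"dy":0,"dz":0.0049,"rx":0,"ry":0,"rz":0,"claw":1},{"dx":-0.0066,"dy":0,"dz":0.0053,"rx":0,"ry":0,"rz":0,"claw":1}]'

```text
t: 7.9
eef_pos: [635.9, 101.5, 124.9]
tcp_rot: [3.138, -0.001, 3.039]
ft_force: [-3.2, 1.6, 4.1]
opening: 0.376
```

```bash
python3 -c "
from go import *
est();goto(gt(.93))
p,d=env.read_camera('side'); crop('side',220,95,300,195,6,'pics/s10.png',p)
f=lambda P:((proj('side',P)-[220,95]+.5)*6-.5).round(0)
for a in (.5,.6,.7,.8): 
  g=np.array(grip(a)); print(a,f(rest(g)),f(rest([85+60*np.sin(a),164,90+60*np.cos(a)])),'near end',f(rest(g-[0,18,0])))
"
```

```text
rest xyz 157.3 164.5 160.9 angle 0.796 r 101.2
t 7.9 pos [635.9 101.5 124.9] rot [ 3.138e+00 -1.000e-03  3.039e+00] F [-3.2  1.6  4.1] op 0.376
target [643.6 100.1 113.8] tool mm [-7.9 -0.6 11.1] frac [-0.0098 -0.0007  0.0138] rot frac [ 0.0021 -0.0007 -0.    ]
0.5 [[287. 345.]] [[244. 411.]] near end [[288. 363.]]
0.6 [[305. 355.]] [[255. 417.]] near end [[306. 374.]]
0.7 [[322. 367.]] [[265. 424.]] near end [[323. 386.]]
0.8 [[338. 380.]] [[274. 432.]] near end [[339. 399.]]
```

View pics/s10.png

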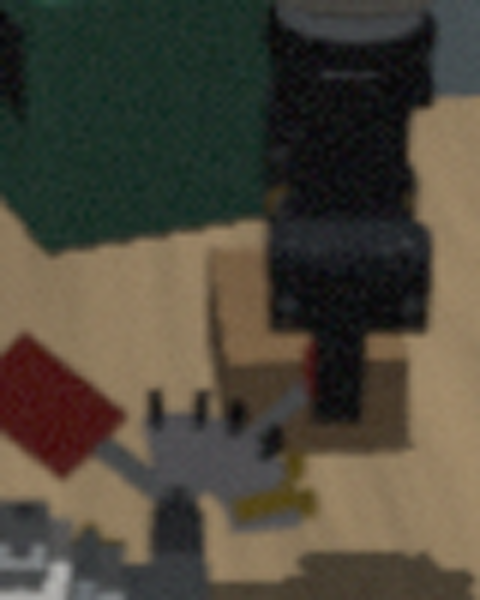

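Call:
arm_command --steps '[{"dx":-0.006,"dy":0,"dz":0.007,"rx":0.002,"ry":0,"rz":0,"claw":1},{"dx":-0.006,"dy":0,"dz":0.0075,"rx":0,"ry":0,"rz":0,"claw":1},{"dx":-0.005,"dy":0,"dz":0.008,"rx":0,"ry":0,"rz":0,"claw":1},{"dx":-0.0048,"dy":0,"dz":0.0083,"rx":0,"ry":0,"rz":0,"claw":1},{"dx":-0.0038,"dy":0,"dz":0.0086,"rx":0,"ry":0,"rz":0,"claw":1},{"dx":-0.0034,"dy":0,"dz":0.0088,"rx":0,"ry":0,"rz":0,"claw":1},{"dx":0,"dy":0,"dz":0,"rx":0,"ry":0,"rz":0,"claw":1}]'

```text
t: 8.82
eef_pos: [664.7, 98.6, 85.4]
tcp_rot: [3.141, 0.008, 3.038]
ft_force: [0.4, 2.4, -0.2]
opening: 0.376
```

```bash
python3 -c "
from go import *
est();goto(gt(1.25))
p,d=env.read_camera('side'); crop('side',200,115,300,205,6,'pics/s11.png',p)
f=lambda P:((proj('side',P)-[200,115]+.5)*6-.5).round(0)
print(f(rest([85,164,90])))
for a in (1.1,1.2,1.3): 
  g=np.array(grip(a)); print(a,f(rest(g)),f(rest([85+60*np.sin(a),164,90+60*np.cos(a)])),'near end',f(rest(g-[0,18,0])))
"
```

```text
rest xyz 186.3 164.6 121.4 angle 1.27 r 106.0
t 8.825 pos [664.7  98.6  85.4] rot [3.141 0.008 3.038] F [ 0.4  2.4 -0.2] op 0.376
target [658.3  98.6  85.5] tool mm [ 6.4 -0.6 -0.2] frac [ 0.008  -0.0008 -0.0002] rot frac [ 0.0006  0.0052 -0.0006]
[[301. 387.]]
1.1 [[493. 306.]] [[416. 339.]] near end [[495. 326.]]
1.2 [[501. 324.]] [[420. 349.]] near end [[503. 343.]]
1.3 [[507. 341.]] [[424. 360.]] near end [[508. 361.]]
```

View pics/s11.png

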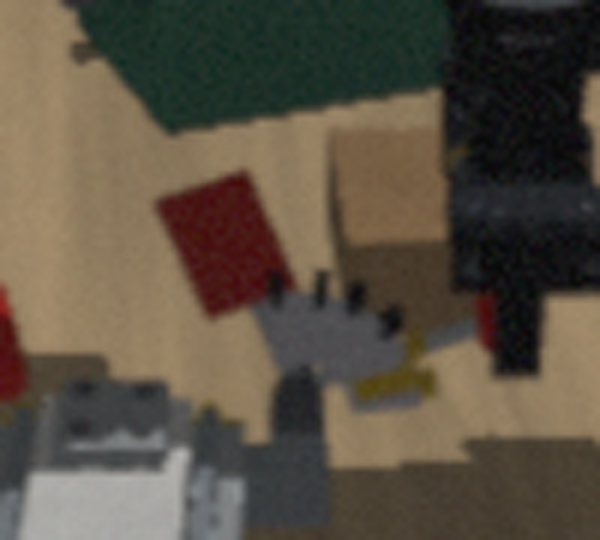

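The rod is just below the upper yellow cheek, at a lever angle of about 1.19. I'll go about 6 mm further down, then look again.

Call:
arm_command --steps '[{"dx":0.0,"dy":0,"dz":0.0045,"rx":0,"ry":0.004,"rz":0,"claw":1},{"dx":0.0,"dy":0,"dz":0.0045,"rx":0,"ry":0,"rz":0,"claw":1},{"dx":0,"dy":0,"dz":0,"rx":0,"ry":0,"rz":0,"claw":0.1},{"dx":0,"dy":0,"dz":0,"rx":0,"ry":0,"rz":0,"claw":0.05},{"dx":0,"dy":0,"dz":0,"rx":0,"ry":0,"rz":0,"claw":0.05}]'

```text
t: 9.5
eef_pos: [666.0, 98.0, 79.2]
tcp_rot: [3.141, 0.005, 3.038]
ft_force: [0.8, -0.5, -0.1]
opening: 0.469
```

```bash
python3 -c "
from go import *
est();goto(gt(1.25))
p,d=env.read_camera('side'); crop('side',230,145,300,195,10,'pics/s12.png',p)
f=lambda P:((proj('side',P)-[230,145]+.5)*10-.5).round(0)
print(f(rest([85,164,90])))
for a in (1.1,1.2,1.3,1.4): 
  g=np.array(grip(a)); print(a,f(rest(g)),f(rest([85+60*np.sin(a),164,90+60*np.cos(a)])),'near end',f(rest(g-[0,18,0])))
"
```

```text
rest xyz 187.6 164.1 115.2 angle 1.33 r 105.7
t 9.5 pos [666.   98.   79.2] rot [3.141 0.005 3.038] F [ 0.8 -0.5 -0.1] op 0.469
target [658.3  98.6  85.5] tool mm [ 7.7 -0.1 -6.3] frac [ 0.0096 -0.0002 -0.0079] rot frac [ 0.0003  0.0033 -0.0006]
[[203. 346.]]
1.1 [[522. 211.]] [[393. 265.]] near end [[525. 243.]]
1.2 [[535. 240.]] [[401. 282.]] near end [[538. 272.]]
1.3 [[545. 269.]] [[407. 300.]] near end [[548. 301.]]
1.4 [[551. 299.]] [[411. 318.]] near end [[554. 331.]]
```

View pics/s12.png

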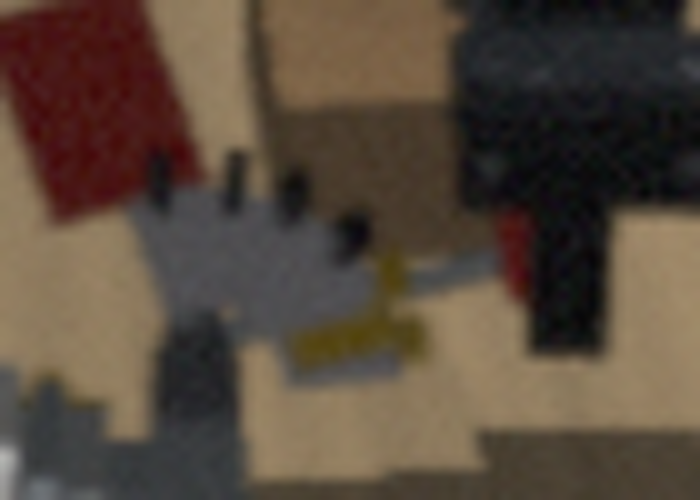

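The rod now lies between the yellow cheeks (about 1.23). Retreating straight up.

Call:
arm_command --steps '[{"dx":0,"dy":0,"dz":-0.02,"rx":0,"ry":0,"rz":0,"claw":0},{"dx":0,"dy":0,"dz":-0.04,"rx":0,"ry":0,"rz":0,"claw":0},{"dx":0,"dy":0,"dz":-0.06,"rx":0,"ry":0,"rz":0,"claw":-0.2},{"dx":0,"dy":-0.03,"dz":-0.06,"rx":0,"ry":0,"rz":0,"claw":-0.3},{"dx":0.05,"dy":-0.05,"dz":0,"rx":0,"ry":0,"rz":0,"claw":-0.3},{"dx":0.05,"dy":-0.06,"dz":0,"rx":0,"ry":0,"rz":0,"claw":-0.3},{"dx":0.05,"dy":-0.06,"dz":0,"rx":0,"ry":0,"rz":0,"claw":-0.3},{"dx":0.03,"dy":-0.07,"dz":0,"rx":0,"ry":0,"rz":0,"claw":-0.3},{"dx":0,"dy":0,"dz":0,"rx":0,"ry":0,"rz":0,"claw":-0.3}]'

```text
t: 10.68
eef_pos: [496.1, -106.3, 236.2]
tcp_rot: [-3.14, 0.015, 3.039]
ft_force: [-0.4, 0.1, 0.0]
opening: 0.651
```

```bash
python3 -c "
from go import *
goto([0,0,0])
p,d=env.read_camera('side'); np.savez('s13.npz',p=p,d=d);crop('side',160,75,300,205,5,'pics/s13.png',p)
p,d=env.read_camera('top'); np.savez('t13.npz',p=p,d=d);crop('top',190,140,350,270,5,'pics/t13.png',p)
f=lambda P:((proj('top',P)-[190,140]+.5)*5-.5).round(0)
h=lambda P:((proj('side',P)-[160,75]+.5)*5-.5).round(0)
for a in (1.1,1.2,1.3,1.4): print(a,f(rest(grip(a))),h(rest(grip(a))))
"
```

```text
t 10.675 pos [ 496.1 -106.3  236.2] rot [-3.14   0.015  3.039] F [-0.4  0.1  0. ] op 0.651
target [0 0 0] tool mm [507.8  55.4 228.7] frac [0.6347 0.0693 0.2859] rot frac [-0.001   0.0093  0.0005]
1.1 [[119. 121.]] [[611. 455.]]
1.2 [[121. 118.]] [[617. 470.]]
1.3 [[123. 118.]] [[622. 484.]]
1.4 [[125. 119.]] [[625. 499.]]
```

View pics/s13.png

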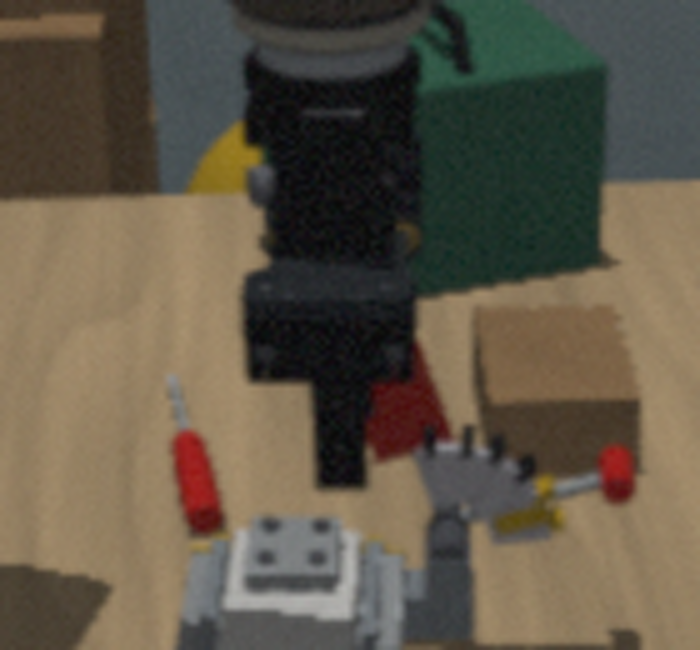

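View pics/t13.png

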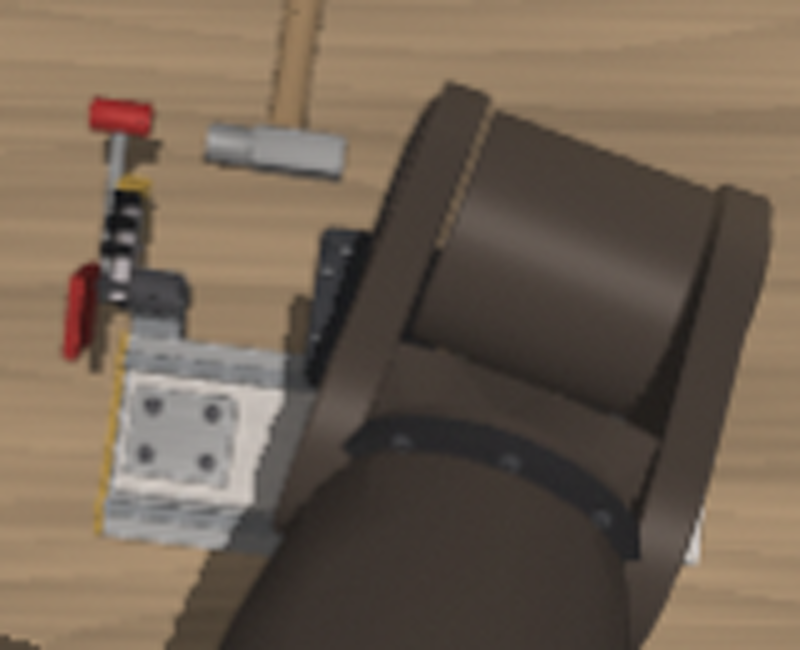

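The lever is in the yellow notch: the grip is at (617,473) in the side crop and (121,117) in the top crop, which gives about 1.22–1.25. Now I'll turn the jaws 90° for the block.

Call:
arm_command --steps '[{"dx":0,"dy":0,"dz":0,"rx":0,"ry":0.009,"rz":0.118,"claw":-0.3},{"dx":0,"dy":0,"dz":0,"rx":0,"ry":0,"rz":0.118,"claw":-0.3},{"dx":0,"dy":0,"dz":0,"rx":0,"ry":0,"rz":0.118,"claw":-0.3},{"dx":0,"dy":0,"dz":0,"rx":0,"ry":0,"rz":0.118,"claw":-0.3},{"dx":0,"dy":0,"dz":0,"rx":0,"ry":0,"rz":0.118,"claw":-0.3},{"dx":0,"dy":0,"dz":0,"rx":0,"ry":0,"rz":0.118,"claw":-0.3},{"dx":0,"dy":0,"dz":0,"rx":0,"ry":0,"rz":0.118,"claw":-0.3},{"dx":0,"dy":0,"dz":0,"rx":0,"ry":0,"rz":0.118,"claw":-0.3},{"dx":0,"dy":0,"dz":0,"rx":0,"ry":0,"rz":0.056,"claw":-0.3}]'

```text
t: 11.9
eef_pos: [504.7, -92.1, 238.2]
tcp_rot: [3.139, -0.001, 1.45]
ft_force: [-0.1, 0.5, 0.7]
opening: 0.652
```

```bash
python3 -c "
from go import *
print(env.state()['joints'].round(2))
goto([448,-195.5,200],1.47)"
```

```text
[-0.31  0.28  1.77  0.    1.09 -0.19]
t 11.9 pos [504.7 -92.1 238.2] rot [ 3.139e+00 -1.000e-03  1.450e+00] F [-0.1  0.5  0.7] op 0.652
target [ 448.  -195.5  200. ] tool mm [-109.6  -43.9   38. ] frac [-0.137  -0.0549  0.0475] rot frac [ 0.0017 -0.0008 -0.013 ]
```

Call:
arm_command --steps '[{"dx":-0.05,"dy":-0.02,"dz":0,"rx":0.002,"ry":0,"rz":-0.013,"claw":-0.3},{"dx":-0.05,"dy":-0.02,"dz":0.01,"rx":0,"ry":0,"rz":0,"claw":-0.3},{"dx":-0.037,"dy":-0.015,"dz":0.037,"rx":0,"ry":0,"rz":0,"claw":-0.3},{"dx":0,"dy":0,"dz":0,"rx":0,"ry":0,"rz":0,"claw":-0.3}]'

```text
t: 12.4
eef_pos: [452.3, -194.1, 200.6]
tcp_rot: [3.14, -0.001, 1.479]
ft_force: [-1.2, 0.8, -0.1]
opening: 0.648
```

```bash
python3 -c "
from go import *
goto([448,-195.5,86],1.47)
p,d=env.read_camera('side'); crop('side',170,120,310,260,5,'pics/s14.png',p[:240])
p,d=env.read_camera('top'); crop('top',190,140,350,270,5,'pics/t14.png',p)
"
```

```text
t 12.4 pos [ 452.3 -194.1  200.6] rot [ 3.140e+00 -1.000e-03  1.479e+00] F [-1.2  0.8 -0.1] op 0.648
target [ 448.  -195.5   86. ] tool mm [ -2.   -4.4 114.6] frac [-0.0025 -0.0054  0.1433] rot frac [ 0.001  -0.0008  0.0056]
```

View pics/s14.png

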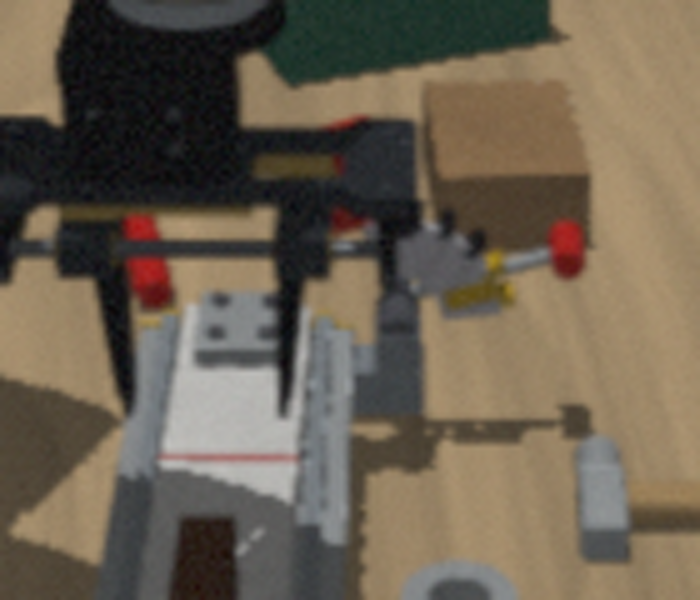

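View pics/t14.png

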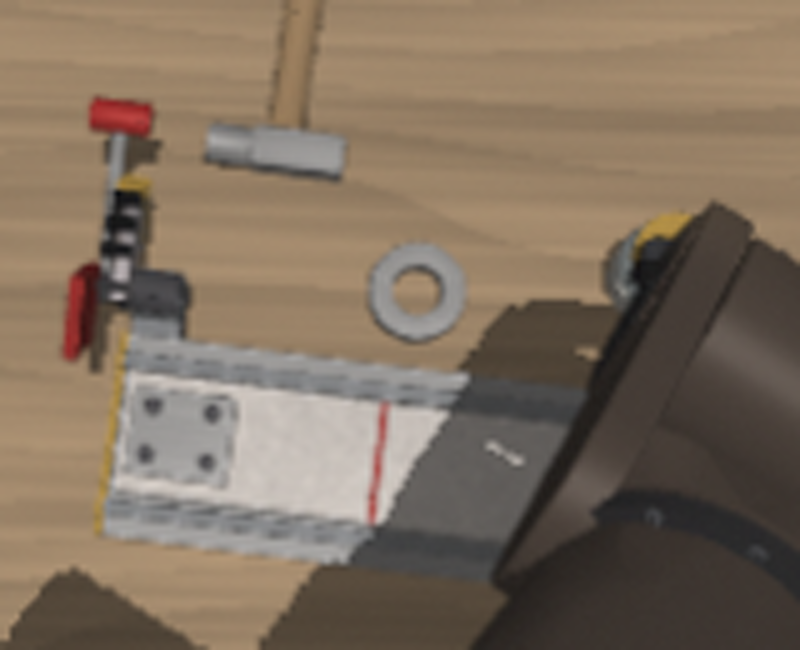

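The jaws straddle the block in the side view (fingers at 128 and 283, block at about 207). I'll descend partway and check.

Call:
arm_command --steps '[{"dx":-0.0025,"dy":-0.0055,"dz":0.04,"rx":0,"ry":0,"rz":0.0055,"claw":-0.3},{"dx":0,"dy":0,"dz":0.04,"rx":0,"ry":0,"rz":0,"claw":-0.3},{"dx":0,"dy":0,"dz":0.012,"rx":0,"ry":0,"rz":0,"claw":-0.3},{"dx":0,"dy":0,"dz":0,"rx":0,"ry":0,"rz":0,"claw":-0.3}]'

```text
t: 13.0
eef_pos: [454.7, -191.9, 131.2]
tcp_rot: [3.13, 0.003, 1.478]
ft_force: [-0.5, 0.3, -0.3]
opening: 0.647
```

```bash
python3 -c "
from go import *
goto([448,-195.5,86],1.47)
p,d=env.read_camera('side'); crop('side',170,160,290,280,5,'pics/s15.png',p)
"
```

```text
t 13.0 pos [ 454.7 -191.9  131.2] rot [3.130e+00 3.000e-03 1.478e+00] F [-0.5  0.3 -0.3] op 0.647
target [ 448.  -195.5   86. ] tool mm [-4.1 -6.9 45.1] frac [-0.0051 -0.0086  0.0564] rot frac [0.0073 0.0016 0.0049]
```

View pics/s15.png

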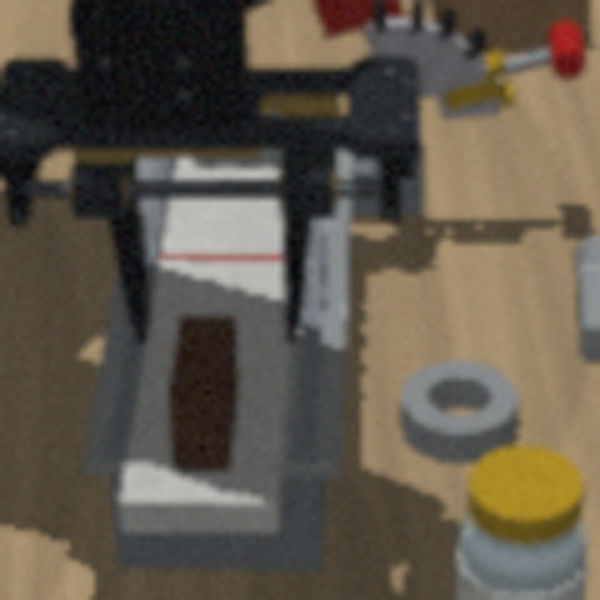

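Call:
arm_command --steps '[{"dx":-0.005,"dy":-0.0085,"dz":0,"rx":0.007,"ry":0,"rz":0.005,"claw":-0.3},{"dx":0,"dy":0,"dz":0.02,"rx":0,"ry":0,"rz":0,"claw":-0.3},{"dx":0,"dy":0,"dz":0.015,"rx":0,"ry":0,"rz":0,"claw":-0.3},{"dx":0,"dy":0,"dz":0,"rx":0,"ry":0,"rz":0,"claw":-0.3}]'

```text
t: 13.55
eef_pos: [448.4, -196.6, 106.0]
tcp_rot: [3.137, 0.005, 1.469]
ft_force: [1.2, -0.4, 0.4]
opening: 0.651
```

```bash
python3 -c "
from go import *
goto([448,-195.5,86],1.47)
p,d=env.read_camera('side'); crop('side',170,160,290,280,5,'pics/s16.png',p)
"
```

```text
t 13.55 pos [ 448.4 -196.6  106. ] rot [3.137 0.005 1.469] F [ 1.2 -0.4  0.4] op 0.651
target [ 448.  -195.5   86. ] tool mm [ 1.2 -0.6 20. ] frac [ 0.0015 -0.0007  0.025 ] rot frac [ 0.0028  0.0033 -0.0007]
```

View pics/s16.png

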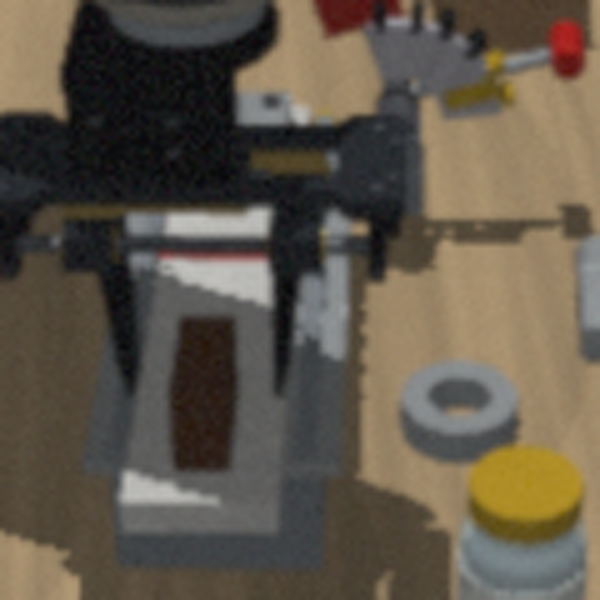

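Call:
arm_command --steps '[{"dx":0,"dy":0,"dz":0.012,"rx":0.003,"ry":0.003,"rz":0,"claw":-0.3},{"dx":0,"dy":0,"dz":0.01,"rx":0,"ry":0,"rz":0,"claw":-0.3},{"dx":0,"dy":0,"dz":0,"rx":0,"ry":0,"rz":0,"claw":-0.3}]'

```text
t: 13.98
eef_pos: [448.9, -197.1, 88.2]
tcp_rot: [3.141, 0.001, 1.469]
ft_force: [-0.2, 0.6, 0.4]
opening: 0.651
```

```bash
python3 -c "
from go import *
goto([448,-195.5,87],1.47)
p,d=env.read_camera('side'); crop('side',170,160,290,280,5,'pics/s17.png',p)
"
```

```text
t 13.975 pos [ 448.9 -197.1   88.2] rot [3.141e+00 1.000e-03 1.469e+00] F [-0.2  0.6  0.4] op 0.651
target [ 448.  -195.5   87. ] tool mm [ 1.5 -1.1  1.2] frac [ 0.0018 -0.0013  0.0015] rot frac [ 0.0005  0.0005 -0.0008]
```

View pics/s17.png

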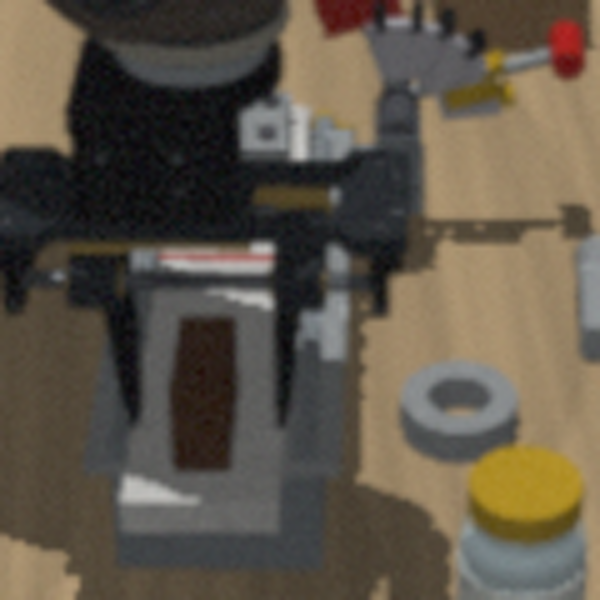

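The fingers sit either side of the block, with the tips at about z=109 (plank top is 98). Closing.

Call:
arm_command --steps '[{"dx":0.0018,"dy":-0.0013,"dz":0.001,"rx":0,"ry":0,"rz":0,"claw":0.2},{"dx":0,"dy":0,"dz":0,"rx":0,"ry":0,"rz":0,"claw":1},{"dx":0,"dy":0,"dz":0,"rx":0,"ry":0,"rz":0,"claw":1},{"dx":0,"dy":0,"dz":0,"rx":0,"ry":0,"rz":0,"claw":1},{"dx":0,"dy":0,"dz":0,"rx":0,"ry":0,"rz":0,"claw":1}]'

```text
t: 14.65
eef_pos: [448.2, -195.5, 88.1]
tcp_rot: [3.14, 0.001, 1.469]
ft_force: [0.6, 0.3, -1.1]
opening: 0.269
```

```bash
python3 -c "
from go import *
goto([448,-195.5,87],1.47)
p,d=env.read_camera('side'); np.savez('s18.npz',p=p);crop('side',170,130,290,280,4,'pics/s18.png',p)
p,d=env.read_camera('top'); np.savez('t18.npz',p=p);crop('top',195,190,285,260,8,'pics/t18.png',p)
"
```

```text
t 14.65 pos [ 448.2 -195.5   88.1] rot [3.140e+00 1.000e-03 1.469e+00] F [ 0.6  0.3 -1.1] op 0.269
target [ 448.  -195.5   87. ] tool mm [-0.  -0.2  1.1] frac [-0.     -0.0002  0.0014] rot frac [ 0.0011  0.0009 -0.0006]
```

View pics/s18.png

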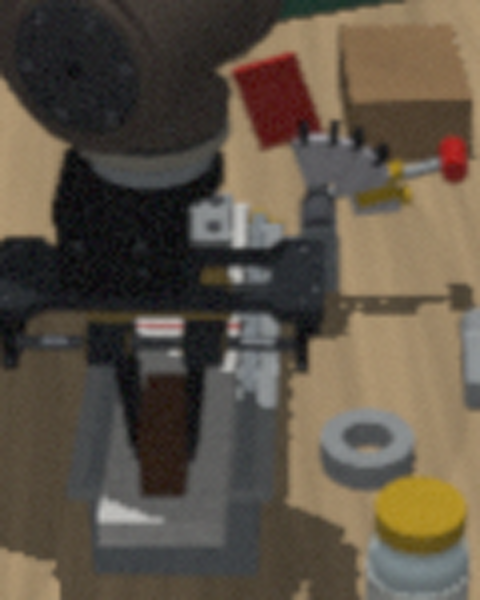

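View pics/t18.png

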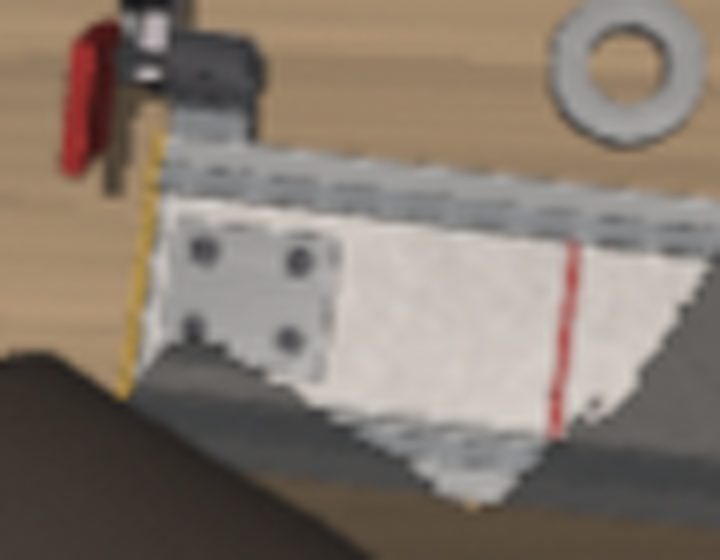

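The block is held (25.6 mm) and the gate is swung up clear. Now to measure how far the line is from the edge.

```bash
cat > ms.py <<'E'
from go import *
def conv(u,v,x0,y0,s): return [x0+(u+.5)/s-.5,y0+(v+.5)/s-.5]
def edge_line(cam,e,l):
    E=np.array([onz(cam,[q],80)[0] for q in e]); L=np.array([onz(cam,[q],98)[0] for q in l])
    d=(E[1]-E[0])[:2]; d/=np.linalg.norm(d); n=np.array([-d[1],d[0]]); n*=np.sign(n[1])
    print(cam,'E',E.round(1).tolist(),'edge yaw',np.arctan2(d[1],d[0]).round(3),'yaw line',np.arctan2(*(L[0]-L[1])[[1,0]]).round(3),'mark y',((L.mean(0)-E.mean(0))[:2]@np.array([.1028,.9947])).round(1),'L',L.mean(0).round(1))
E
python3 -c "
from ms import *
c=lambda u,v:conv(u,v,195,190,8)
edge_line('top',[c(118,395),c(158,135)],[c(574,243),c(555,436)])
"
```

```text
top E [[439.4, 105.2, 80.0], [535.9, 94.7, 80.0]] edge yaw -0.109 yaw line -0.079 mark y -158.4 L [462.4 -56.7  98. ]
```

Call:
arm_command --steps '[{"dx":0.01,"dy":0,"dz":0,"rx":0,"ry":0,"rz":0,"claw":1},{"dx":0.02,"dy":0,"dz":0,"rx":0,"ry":0,"rz":0,"claw":1},{"dx":0.02,"dy":0,"dz":0,"rx":0,"ry":0,"rz":0,"claw":1}]'

```text
t: 15.12
eef_pos: [452.6, -154.9, 88.1]
tcp_rot: [3.139, 0.002, 1.468]
ft_force: [0.0, -3.5, 0.9]
opening: 0.272
```

```bash
python3 -c "
from ms import *
goto([464.5,-37.8,87.5],1.469)
p,d=env.read_camera('side'); crop('side',170,130,290,280,4,'pics/s19.png',p)
"
```

```text
t 15.125 pos [ 452.6 -154.9   88.1] rot [3.139e+00 2.000e-03 1.468e+00] F [ 0.  -3.5  0.9] op 0.272
target [464.5 -37.8  87.5] tool mm [117.7  -0.2   0.3] frac [ 0.1471 -0.0003  0.0004] rot frac [ 0.0016  0.0016 -0.0008]
```

View pics/s19.png

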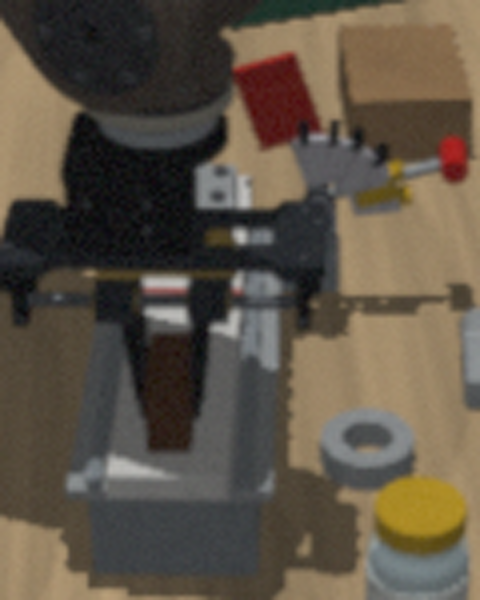

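Sliding cleanly with the gate clear. Continuing.

Call:
arm_command --steps '[{"dx":0.024,"dy":0,"dz":0,"rx":0.0015,"ry":0.0015,"rz":0,"claw":1},{"dx":0.024,"dy":0,"dz":0,"rx":0,"ry":0,"rz":0,"claw":1},{"dx":0.024,"dy":0,"dz":0,"rx":0,"ry":0,"rz":0,"claw":1},{"dx":0.024,"dy":0,"dz":0,"rx":0,"ry":0,"rz":0,"claw":1},{"dx":0.015,"dy":0,"dz":0,"rx":0,"ry":0,"rz":0,"claw":1},{"dx":0,"dy":0,"dz":0,"rx":0,"ry":0,"rz":0,"claw":1}]'

```text
t: 15.92
eef_pos: [462.1, -59.1, 88.1]
tcp_rot: [3.141, -0.0, 1.471]
ft_force: [1.6, 3.4, -2.1]
opening: 0.269
```

```bash
python3 -c "
from ms import *
goto([464.5,-37.8,87.5],1.469)
p,d=env.read_camera('side'); crop('side',170,130,290,280,4,'pics/s20.png',p)
p,d=env.read_camera('top'); np.savez('t20.npz',p=p);crop('top',165,190,255,260,8,'pics/t20.png',p)
"
```

```text
t 15.925 pos [462.1 -59.1  88.1] rot [ 3.141 -0.     1.471] F [ 1.6  3.4 -2.1] op 0.269
target [464.5 -37.8  87.5] tool mm [21.4  0.3  0.6] frac [0.0267 0.0004 0.0008] rot frac [ 0.0006 -0.0003  0.0014]
```

View pics/s20.png

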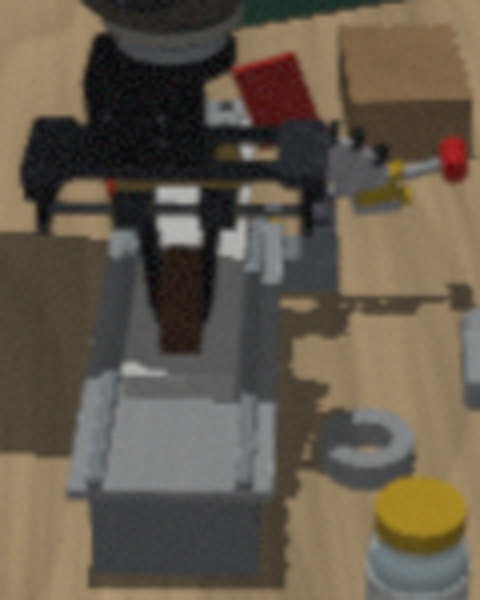

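View pics/t20.png

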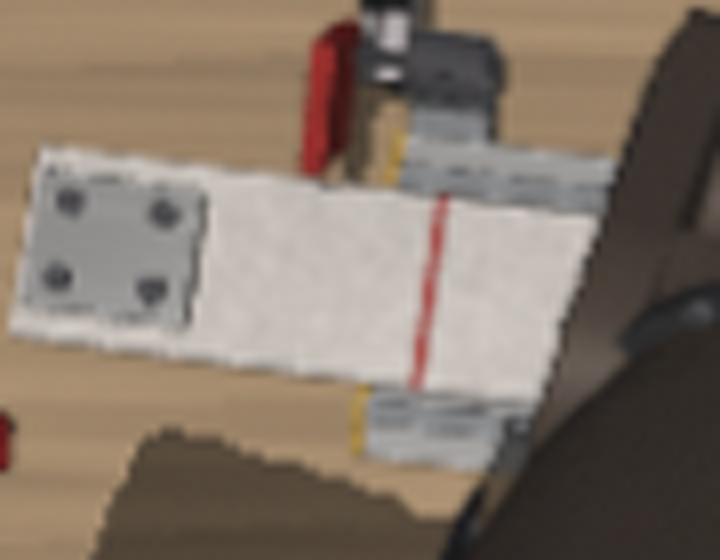

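```bash
python3 -c "
from ms import *
c=lambda u,v:conv(u,v,165,190,8)
edge_line('top',[c(350,450),c(398,135)],[c(442,197),c(416,388)])
"
python3 - <<'E'
from ms import *
p=np.load('t20.npz')['p']; crop('top',200,200,235,250,16,'pics/t20b.png',p[:238] if 0 else p)
E
```

```text
top E [[419.4, 107.3, 80.0], [535.9, 94.7, 80.0]] edge yaw -0.107 yaw line -0.095 mark y -21.9 L [475.9  79.2  98. ]
```

View pics/t20b.png

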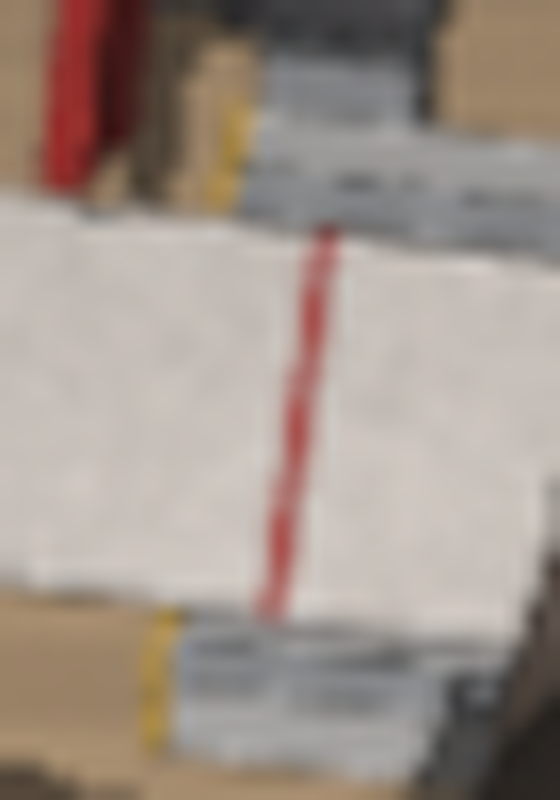

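```bash
python3 -c "
from ms import *
c=lambda u,v:conv(u,v,200,200,16)
edge_line('top',[c(142,750),c(224,100)],[c(325,235),c(270,612)])
edge_line('top',[c(150,612),c(212,208)],[c(325,235),c(270,612)])
e=onz('top',[c(270,612),c(325,235)],98)
print(((e-rest([0,150,80]))[:,:2]@[.1028,.9947]))
"
```

```text
top E [[417.6, 106.9, 80.0], [537.9, 97.1, 80.0]] edge yaw -0.081 yaw line -0.104 mark y -22.7 L [476.3  79.4  98. ]
top E [[442.8, 106.6, 80.0], [517.6, 98.5, 80.0]] edge yaw -0.108 yaw line -0.104 mark y -23.4 L [476.3  79.4  98. ]
[-22.2036196  -22.28065248]
```

Call:
arm_command --steps '[{"dx":0.015,"dy":0,"dz":0,"rx":0,"ry":0,"rz":0,"claw":1},{"dx":0.008,"dy":0,"dz":0,"rx":0,"ry":0,"rz":0,"claw":1},{"dx":0,"dy":0,"dz":0,"rx":0,"ry":0,"rz":0,"claw":1},{"dx":0,"dy":0,"dz":0,"rx":0,"ry":0,"rz":0,"claw":1}]'

```text
t: 16.52
eef_pos: [464.1, -41.4, 88.2]
tcp_rot: [3.141, 0.0, 1.469]
ft_force: [0.9, -2.4, 0.5]
opening: 0.269
```

```bash
python3 -c "
from ms import *
goto([464.4,-37.1,87.5],1.469)
p,d=env.read_camera('top'); np.savez('t21.npz',p=p);crop('top',190,195,240,245,12,'pics/t21.png',p)
"
```

```text
t 16.525 pos [464.1 -41.4  88.2] rot [3.141 0.    1.469] F [ 0.9 -2.4  0.5] op 0.269
target [464.4 -37.1  87.5] tool mm [ 4.3 -0.1  0.7] frac [ 0.0054 -0.0001  0.0009] rot frac [0.0007 0.0001 0.0003]
```

View pics/t21.png

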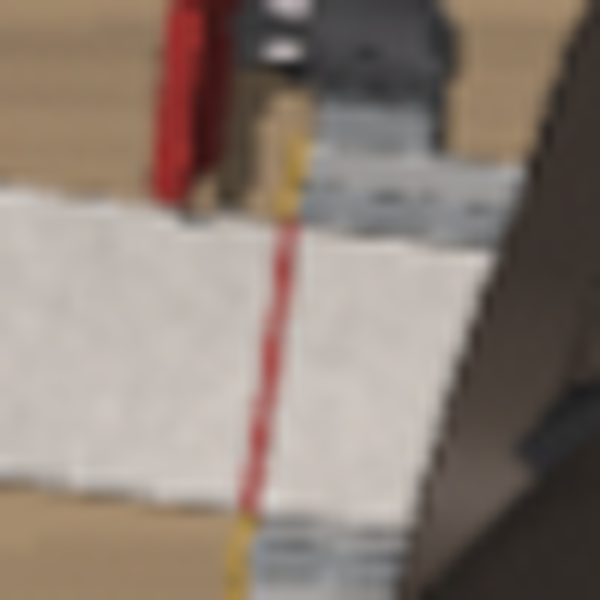

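```bash
python3 -c "
from ms import *
c=lambda u,v:conv(u,v,190,195,12)
edge_line('top',[c(230,590),c(291,135)],[c(288,228),c(250,507)])
edge_line('top',[c(239,520),c(279,213)],[c(288,228),c(250,507)])
"
```

```text
top E [[425.5, 106.4, 80.0], [537.8, 96.4, 80.0]] edge yaw -0.089 yaw line -0.092 mark y -4.3 L [478.2  97.4  98. ]
top E [[442.5, 105.0, 80.0], [518.3, 98.5, 80.0]] edge yaw -0.085 yaw line -0.092 mark y -4.5 L [478.2  97.4  98. ]
```

Call:
arm_command --steps '[{"dx":0.005,"dy":0,"dz":0,"rx":0,"ry":0,"rz":0,"claw":1},{"dx":0,"dy":0,"dz":0,"rx":0,"ry":0,"rz":0,"claw":1},{"dx":0,"dy":0,"dz":0,"rx":0,"ry":0,"rz":0,"claw":1},{"dx":0,"dy":0,"dz":0,"rx":0,"ry":0,"rz":0,"claw":1}]'

```text
t: 17.08
eef_pos: [464.4, -37.4, 88.2]
tcp_rot: [3.141, 0.0, 1.469]
ft_force: [0.2, -0.7, 0.4]
opening: 0.27
```

```bash
python3 -c "
from ms import *
goto([464.4,-37.1,87.5],1.469)
p,d=env.read_camera('top'); np.savez('t22.npz',p=p);crop('top',190,195,240,245,12,'pics/t22.png',p)
p,d=env.read_camera('side'); crop('side',170,110,290,270,4,'pics/s22.png',p[:235] if 0 else p)
"
```

```text
t 17.075 pos [464.4 -37.4  88.2] rot [3.141 0.    1.469] F [ 0.2 -0.7  0.4] op 0.27
target [464.4 -37.1  87.5] tool mm [ 0.2 -0.1  0.7] frac [ 0.0003 -0.0001  0.0008] rot frac [ 0.0006  0.     -0.0001]
```

View pics/t22.png

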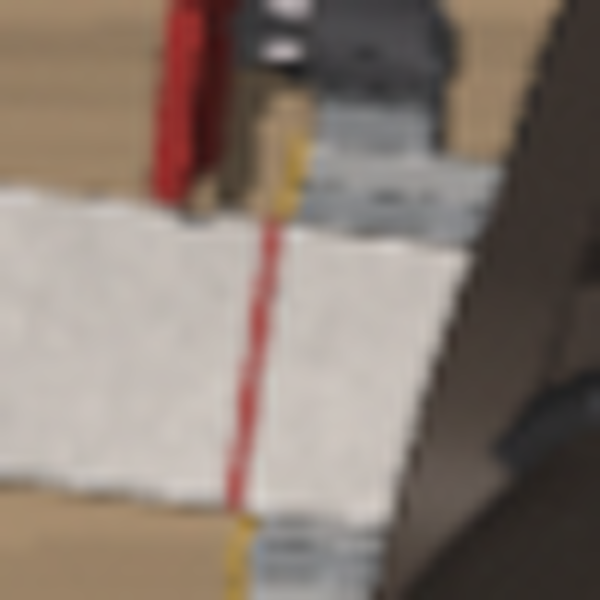

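View pics/s22.png

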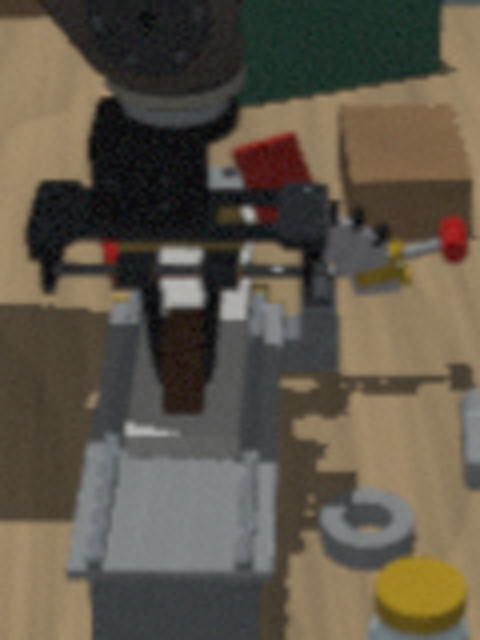

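```bash
python3 -c "
from ms import *
c=lambda u,v:conv(u,v,190,195,12)
edge_line('top',[c(230,590),c(291,135)],[c(271,225),c(236,507)])
edge_line('top',[c(239,520),c(279,213)],[c(271,225),c(236,507)])
s=env.state(); print(s['eef_pos'],s['qvel'].round(3),s['ft_force'].round(1),s['opening'])
env.job_done()
"
```

```text
top E [[425.5, 106.4, 80.0], [537.8, 96.4, 80.0]] edge yaw -0.089 yaw line -0.079 mark y -0.6 L [478.5 101.1  98. ]
top E [[442.5, 105.0, 80.0], [518.3, 98.5, 80.0]] edge yaw -0.085 yaw line -0.079 mark y -0.8 L [478.5 101.1  98. ]
[464.45517866 -37.34958646  88.17864944] [ 0.001  0.001 -0.001 -0.001  0.    -0.   ] [ 0.5 -0.7  0.2] 0.26967127536570346
the job is handed in; nothing more can be done
```

I threw the stop lever over into the yellow notch. I then slid the plank out along the rest by its block and handed the job in at about 17 s, still holding it; no verdict was reported.

**Last checks**
- **Lever:** at about 1.22 rad in the side view and about 1.25 in the top view. The gate was clear and the lever did not move while the plank slid.
- **Red line:** 0.6 to 0.8 mm short of the rest's outer edge, measured in the top picture. Pixel-reading error is about ±2 mm and the limit is 7 mm.
- **Plank:** in line with the rest to within about 0.03 rad. I did not measure its flatness, but the tool height stayed at 88 mm for the whole slide.
- **Grip:** closed on the block at 25.6 mm (the block is 26 mm wide), with the arm still. I did not measure the finger force.
- **Bystanders:** I saw none of them shift, but I did not measure their positions.

**What disagreed or went wrong**
- The real fingertips sat about 21 mm above the reported tool point, judged from the pictures and from descending over the lever grip without touching it. I allowed for that in both grasps.
- In the first part of the lever swing the fingers ran about 8 mm ahead of the grip, so I opened, re-centred and pinched again.
- Depending on which points I read, the edge direction came out between -0.08 and -0.11 rad.

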